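# Take the bore of a heating-block well with a telescoping gauge

### The arm

A 7-joint arm with a two-finger parallel gripper is mounted at the origin on the work surface. World frame = base frame: x ahead of the robot, y to its left, z up, the work surface at z = 0. Lengths are in m, angles in rad, forces in N, time in s.
With the tool pointing down it reaches from about 0.35 to 0.9 m from the base axis. Payload 8.1 kg.
Tool frame: the origin (TCP) lies at the very end of the fingers, on their centre line; the grasp point (between the pads) lies 19 mm behind it (arm.tcp_to_grasp is the distance from the TCP to the grasp point, in m); y points along the fingers, z is the direction in which the jaws open and shut, and the axes are right-handed (so a half turn about y gives the same grasp; the last joint's range is limited). The gripper opens to 85 mm and grips with 20 to 120 N. Pads are 22 mm wide; open, the fingers measure 114 mm over their backs; the gripper's body (76 mm by 85 mm) begins 54 mm behind the grasp point. The pads swing forward as they close: fully open they stand 13 mm farther back than shut.
Start: joints at [-1.365, 0.434, 0.025, 1.573, -0.012, 1.134, -0.075], TCP at [0.19, 0.595, 0.197] pointing down, gripper open.
Joint ranges: [-2.62, 2.62], [-0.44, 2.09], [-1.27, 1.32], [0.08, 2.57], [-1.32, 4.46], [0.12, 2], [-2.74, 2.74]. Speed limits (rad/s): [2.22, 2.22, 3.01, 3.01, 3.14, 3.14, 3.14].

### API

Orientations are given as a unit quaternion [w, x, y, z].
In Python, from station import arm gives the robot as it stands.
- The arm moves only by the shell command python3 -m handwheel 'ROWS' [FORCE]. ROWS is a JSON object of lists of equal length, an entry for each row: "offset": the shift along the tool's x, y, z in m, a list of three; "twist": the turn, a rotation vector about the tool's x, y, z in rad, a list of three; "hand": the gripper command: -1 is fully open, 1 is shut, values between are in proportion. In form: {"offset": [[x, y, z], ...], "twist": [[rx, ry, rz], ...], "hand": [hand, ...]}. A call has exactly 8 rows; each row shifts and turns the pose as measured when the row begins, along the tool's axes as they then stand; what a row does not reach is not made up. A row lasts 1/10 s, in which the tool goes at most 50 mm and 8.59 degrees, less where a joint would pass 70% of its speed; a pose out of reach is approached as far as the arm can. A call with a gripper value outside its range is refused whole. The fingers move at their own pace and stop on an object; FORCE is the grip in N (left out, the last holds). Time passes only in rows, so rows that do not move let the fingers close, or fill a call up. It gives the time, the measured TCP pose, the force and the opening at its end, in the units of the state.
- arm.read_state(): the state, without advancing time (a new reading comes with each control period).
- arm.capture(name): name is "scene" or "top" or "wrist"; returns a dict with "image" (480x640x3 uint8, red, green, blue), "K" (3x3 intrinsics, pixels), "R" (3x3) and "t" (3): a world point X has camera coordinates R X + t. Camera axes: x right, y down, z forward; pixel columns grow to the right and rows downward; lengths in m; the calibration is good to about 2 mm. The wrist camera is an equidistant fisheye: a pixel r from the principal point sees the ray r / f radians off the axis. A picture is of the moment at which its call begins. There is no depth.
- arm.job_done(): hands the job in, once; it reports no verdict.
Trained networks look in the newest picture that a camera, given by its name, has taken for a name from the list of things; names that differ only in an ending like _2 or _b are one class to them, and where a whole thing is asked for, a point or a joint stands for the part that bears it (a point fixed in the world has none). Each returns a list of dicts, best first, with "p" (0 to 1); they miss things now and then, are a little off and sometimes report something else, mostly with a low value. They report only what shows in the picture. A call takes as long as a camera call.
- arm.boxes_of(camera, name): "xy" ([column, row] in pixels, amid what is visible of it).
- arm.masks_of(camera, name): "mask" (480x640 bool, what is visible of it) and "xy" ([column, row] in pixels, amid what is visible of it).
The state is a dict: "time": time; "q": joint angles; "dq": joint speeds; "joint_efforts": joint torques, N m; "position": TCP position; "eef_rot": TCP orientation; "wrist_force": force on the tool from outside, world axes, zero at the start; "ft_torque": the same for the moment, N m; "gripper_width": finger opening in m.
Only numpy, scipy, OpenCV 4.12 (cv2) and the standard library are available. Lean on these libraries where they do the work, as an engineer would, in place of code of your own. Each camera call takes 0.05 s, during which the arm holds its last target.

### The job

Take the bore of the largest well in the aluminium heating block with the tallest telescoping gauge from the wooden stand. Lower the closed gauge upright to the bottom of the well and press it down gently while you slacken its lock knob, so that the plungers spring out; with the gauge centred so that both plungers bear on the wall, tighten the lock again while it is still down there. Then draw it out, still locked at that size, and stand it back upright in its own slot in the stand; be gentle with block and stand, and leave everything else where it is.

Things in the scene. Friction and masses are not known exactly. Their poses are not given: they have to be found in the camera images.
- gauge_knob (a point): centre of the steel lock knob at the top of the tallest telescoping gauge in the wooden stand (an upside-down T, 110 mm tall, about 130 g). The knob is round, 13 mm dia, 84 to 110 mm above the foot, this point 97 mm; below it a stem of 9.6 mm dia. The frame belongs to the gauge's body and does not turn with the knob: z up the stem, x along the head and plungers. Take it by the knob from above.
- gauge_foot (a point): centre of the flat underside of that gauge's head, same axes. The head is 30 mm long (x), 14 mm wide (y), 16 mm high. Two plungers (9 mm in diameter, round ends) come out of the head's two ends along +x and -x, their centre line 8 mm above the foot. While the foot is pressed down its friction can keep a gauge that stands off centre where it is; eased of that load, it slides towards the centre or follows a small sideways move.
- gauge_lock (a joint): turn of the lock knob against the gauge's body, rad: 0 tight (as at the start), positive counter-clockwise from above (slack), stops at -0.1 and 1.3. Plungers are free above 0.75, clamped below 0.35. It turns with about 0.02 N m and stays put. The body turns along with the knob unless held: by its foot pressed on the well floor with 5 to 10 N, or by its plungers bearing on the wall.
- gauge_plunger (a joint): how far each plunger stands out, m: about 0.001 as found, closed (36 mm across the tips); 0.004 with both tips on the well's wall (42 mm); at most 0.010. The two are geared together, always equally out, sprung with about 1.5 N each. Held off the well's centre along its x, the nearer one meets the wall first and stops both: it reads short and the wall pushes the gauge sideways with about 3 N.
- gauge: the same tallest gauge; origin at the centre of its foot, axes as for gauge_foot.
- well_mouth (a point): centre of the mouth of the largest well of the aluminium heating block, at the level of the block's top, 60 mm above the counter. The well is 42 mm in diameter, 42 mm deep, with a plain upright wall and a flat floor. Axes of the block: x along its 124 mm side towards its three small 18 mm wells, y along its 96 mm side, z up.
- well_floor (a point): centre of the flat floor of that well, 42 mm below its mouth and 18 mm above the counter.
- block: aluminium heating block 124 x 96 x 60 mm, standing firmly on the counter; it does not move. Origin under its centre, the largest well 24 mm from the centre towards -x, the three small wells in a row 36 mm towards +x.
- slot_floor (a point): centre of the floor of the tallest gauge's own slot in the wooden stand: slot 62 mm long (along the stand's x), 20 mm wide (y), 28 mm deep, its mouth at the stand's top 36 mm above the counter, its floor 8 mm above the counter. Axes of the stand; the gauge's head stands along the slot.
- stand: dark hardwood gauge stand 90 x 176 x 36 mm with three slots, fixed on the counter; origin under its centre; the tallest gauge's slot is 52 mm from the centre towards -y, the slots of the two smaller gauges 22 and 60 mm towards +y.
- vial: bystander: capped glass vial, 16 mm dia, 66 mm tall, standing in one of the three small wells of the block; origin at its underside centre
- gauge_mid: bystander: middle-sized telescoping gauge (80 mm tall) standing in the stand's middle slot; origin under its head
- gauge_small: bystander: smallest telescoping gauge (68 mm tall) standing in the stand's end slot; origin under its head
- micrometer: bystander: outside micrometer lying on the counter, 16 mm thick, about 145 x 45 mm; origin under the middle of its bow
- pliers: bystander: pliers with red handles lying on the counter, 13 mm thick, 190 x 55 mm; origin under their middle
- ir_thermometer: bystander: grey pistol-shaped infrared thermometer lying on its side, 150 x 130 mm, 36 mm thick; origin under its barrel
- flask: bystander: empty conical glass flask, 86 mm dia, 116 mm tall; origin at its underside centre
- driver: bystander: screwdriver with yellow handle lying on the counter, about 25 mm thick; origin under its middle

How it is judged:
By the outcome, as a careful person would: the job done as asked, in the order asked, and still so for the second after the job is handed in, with the robot touching nothing.
It also fails if it takes over 67 s, if anything falls off the work surface, if the arm or the gripper's body presses on something with over 40 N, if the wrist force passes 120 N, or if a joint passes its speed limit or range.

## Working session

There is one attempt and no reset: what is moved stays moved. The work goes in short steps, Python scripts to look and compute and a shell command to move; the robot and the scene stay as the last step left them, time stands still between calls to the robot, and variables do not carry over. Pictures are saved under pics/ and viewed, and the job is handed in when it is done.

```bash
ls; mkdir -p pics; python3 - <<'E'
from station import arm
import cv2
s=arm.read_state(); print(s)
for n in ["scene","top","wrist"]:
    c=arm.capture(n); cv2.imwrite(f"pics/a_{n}.png",c["image"][:,:,::-1]); print(n,c["K"],c["R"],c["t"])
    for k in ["gauge_knob","gauge","block","stand","well_mouth","vial","slot_floor"]:
        try:
            print(k,[(round(d["p"],2),[round(float(v),1) for v in d["xy"]]) for d in arm.boxes_of(n,k)][:4])
        except Exception as e: print(k,e)
E
```

```text
pics
{'time': 0.0, 'q': array([-1.36461639,  0.43521938,  0.02496145,  1.57410423, -0.01157708,
        1.13398429, -0.07511204]), 'dq': array([-0.00035607, -0.00131526,  0.0005428 ,  0.00085343,  0.00127942,
       -0.00126171,  0.00047693]), 'joint_efforts': array([ 1.00991543e-03, -6.70467424e+01,  1.02571160e+00, -3.16208303e+01,
        1.57139992e-02,  1.26904302e-02, -1.28351925e-05]), 'position': array([0.18982607, 0.59489066, 0.19662536]), 'eef_rot': array([-0.698138  ,  0.69924709, -0.10878816,  0.10872894]), 'wrist_force': array([0.66662238, 0.10908197, 0.22650264]), 'ft_torque': array([-0.03336136, -0.05313946, -0.01654899]), 'gripper_width': 0.08545902957641348}
scene [[440.40518504   0.         312.99723713]
 [  0.         440.40518504 236.47709208]
 [  0.           0.           1.        ]] [[ 0.19990899  0.97979328  0.0064445 ]
 [ 0.79657887 -0.1586906  -0.58333472]
 [-0.57052476  0.12174741 -0.8122063 ]] [-0.09959004 -0.33924532  1.46762663]
gauge_knob [(0.59, [214.9, 278.7])]
gauge [(0.55, [216.4, 277.2])]
block [(0.81, [368.3, 245.7])]
stand [(0.8, [237.3, 289.0])]
[... 542 characters left out ...]
ll_mouth [(0.85, [278.9, 232.8]), (0.42, [337.1, 282.7])]
vial [(0.68, [282.0, 230.1]), (0.52, [421.7, 219.3])]
slot_floor [(0.9, [405.3, 217.3])]
wrist [[371.64829954   0.         318.83128979]
 [  0.         371.64829954 238.77778624]
 [  0.           0.           1.        ]] [[ 3.04110886e-01  9.52636590e-01 -3.11236033e-04]
 [ 9.09417502e-01 -2.90216703e-01  2.97882648e-01]
 [ 2.83683584e-01 -9.08723996e-02 -9.54602447e-01]] [-0.62414737 -0.03798528  0.38104035]
gauge_knob []
gauge [(0.26, [134.6, 466.5])]
block [(0.75, [135.2, 460.7])]
stand [(0.87, [7.1, 458.5])]
well_mouth [(0.69, [133.3, 463.1])]
vial []
slot_floor [(0.68, [5.9, 456.9]), (0.43, [2.6, 476.8]), (0.16, [324.5, 405.1])]
```

View pics/a_scene.png

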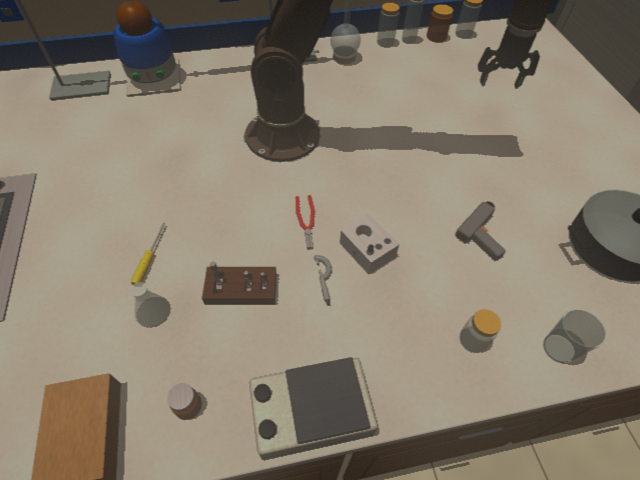

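View pics/a_top.png

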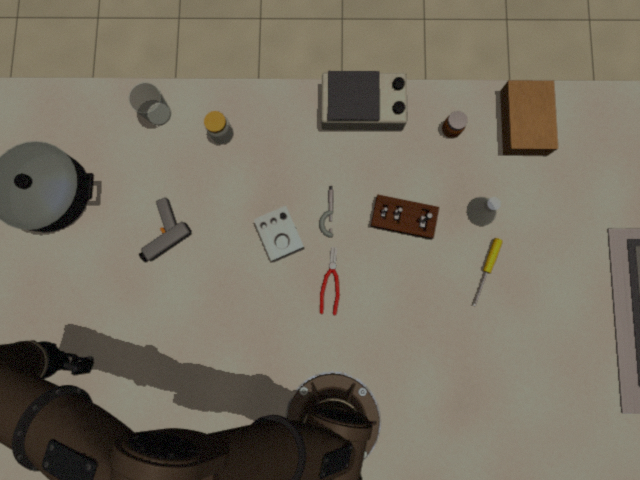

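View pics/a_wrist.png

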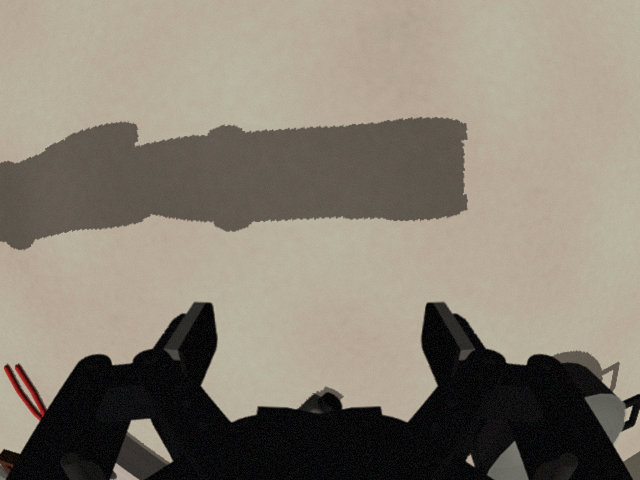

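```bash
python3 - <<'E'
import cv2
for n,(x0,x1,y0,y1) in {"scene":(160,430,190,340),"top":(230,470,160,300)}.items():
    i=cv2.imread(f"pics/a_{n}.png")[y0:y1,x0:x1]
    f=min(800/i.shape[1],600/i.shape[0]);cv2.imwrite(f"pics/a_{n}_z.png",cv2.resize(i,None,fx=f,fy=f,interpolation=cv2.INTER_CUBIC)); print(n,f)
E
```

```text
scene 2.962962962962963
top 3.3333333333333335
```

View pics/a_scene_z.png

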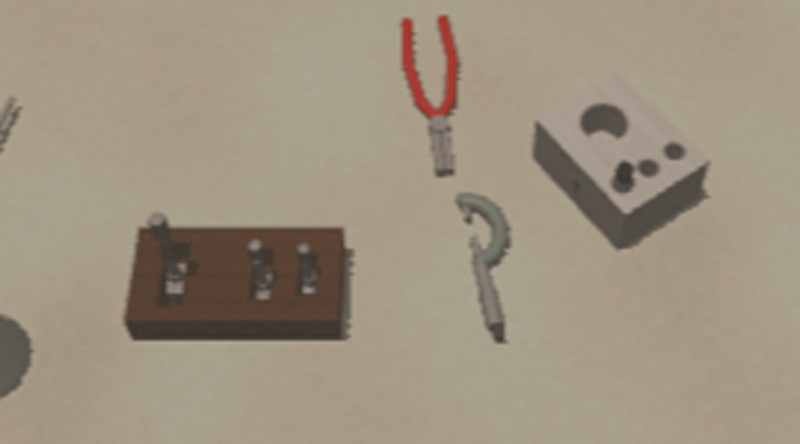

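View pics/a_top_z.png

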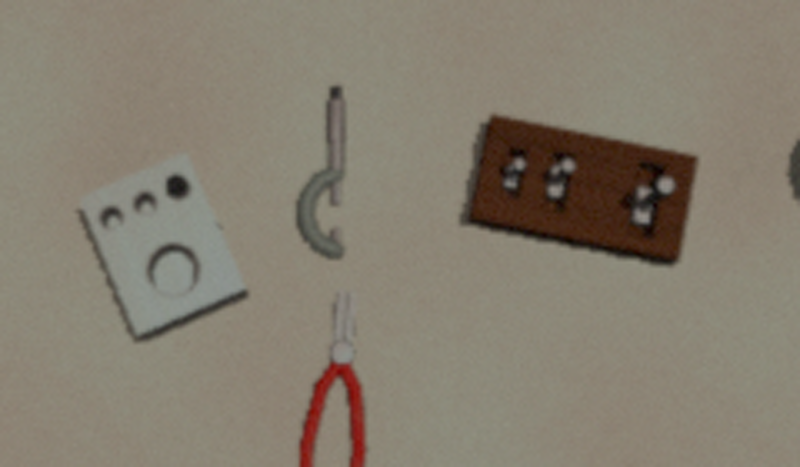

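```bash
cat > h.py <<'E'
from station import arm
import numpy as np, cv2
from scipy.spatial.transform import Rotation as Ro
def bp(c,px,z):
    K,R,t=c["K"],np.array(c["R"]),np.array(c["t"])
    u=(px[0]-K[0,2])/K[0,0];v=(px[1]-K[1,2])/K[1,1]
    if c.get("fish"):
        r=np.hypot(u,v); d=np.array([u/r*np.sin(r),v/r*np.sin(r),np.cos(r)]) if r>1e-9 else np.array([0,0,1.])
    else: d=np.array([u,v,1.])
    C=-R.T@t; D=R.T@d
    return C+D*(z-C[2])/D[2]
def proj(c,X):
    K=c["K"];p=np.array(c["R"])@np.asarray(X)+np.array(c["t"])
    if c.get("fish"):
        r=np.hypot(p[0],p[1]);th=np.arctan2(r,p[2]);q=p[:2]/r*th
    else: q=p[:2]/p[2]
    return np.array([K[0,0]*q[0]+K[0,2],K[1,1]*q[1]+K[1,2]])
def cap(n):
    c=arm.capture(n); c["fish"]=(n=="wrist"); return c
def rot(s): 
    q=s["eef_rot"]; return Ro.from_quat([q[1],q[2],q[3],q[0]])
E
python3 - <<'E'
from h import *
np.set_printoptions(precision=4,suppress=True)
s=arm.read_state(); print("toolaxes cols\n",rot(s).as_matrix())
T=cap("top");S=cap("scene")
zt=lambda p:(230+p[0]/3.3333,160+p[1]/3.3333)
zs=lambda p:(160+p[0]/2.963,190+p[1]/2.963)
print("knob top z.11",bp(T,zt((666,185)),.118),bp(S,zs((157,218)),.118))
print("well",bp(T,zt((174,271)),.06),bp(S,zs((604,121)),.06))
B=[bp(T,zt(p),.06) for p in [(80,208),(188,155),(246,292),(138,337)]]
print("block corners",np.array(B), [np.linalg.norm(B[i]-B[(i+1)%4]) for i in range(4)])
W=[bp(T,zt(p),.06) for p in [(112,218),(145,203),(178,187)]]; print("small",np.array(W))
D=[bp(T,zt(p),.036) for p in [(492,117),(696,157),(676,262),(472,221)]]
print("stand",np.array(D),[np.linalg.norm(D[i]-D[(i+1)%4]) for i in range(4)],np.mean(D,0))
D=[bp(S,zs(p),.036) for p in [(140,228),(344,228),(343,320),(127,320)]]
print("standS",np.array(D),[np.linalg.norm(D[i]-D[(i+1)%4]) for i in range(4)],np.mean(D,0))
E
```

```text
toolaxes cols
 [[ 0.9527  0.      0.304 ]
 [-0.304   0.      0.9527]
 [-0.     -1.      0.    ]]
knob top z.11 [ 0.5401 -0.248   0.118 ] [ 0.5424 -0.249   0.118 ]
well [0.4761 0.1416 0.06  ] [0.4791 0.1405 0.06  ]
block corners [[0.5275 0.2199 0.06  ]
 [0.5725 0.1322 0.06  ]
 [0.4595 0.0826 0.06  ]
 [0.422  0.1695 0.06  ]] [np.float64(0.09853653088838017), np.float64(0.12342539295173341), np.float64(0.09464611393995914), np.float64(0.11690026734909376)]
small [[0.5194 0.1934 0.06  ]
 [0.5321 0.1667 0.06  ]
 [0.5456 0.1399 0.06  ]]
stand [[ 0.6118 -0.1202  0.036 ]
 [ 0.579  -0.2901  0.036 ]
 [ 0.4904 -0.2715  0.036 ]
 [ 0.5233 -0.1031  0.036 ]] [np.float64(0.17302059711494536), np.float64(0.09052875193102013), np.float64(0.17154698813643376), np.float64(0.09014828861145271)] [ 0.5512 -0.1962  0.036 ]
standS [[ 0.495  -0.2747  0.036 ]
 [ 0.5294 -0.1027  0.036 ]
 [ 0.617  -0.117   0.036 ]
 [ 0.5821 -0.2907  0.036 ]] [np.float64(0.17537951355566092), np.float64(0.08871468022390556), np.float64(0.17715636028388917), np.float64(0.08856362628133758)] [ 0.5559 -0.1963  0.036 ]
```

```bash
cat > plan.py <<'E'
import sys
from h import *
np.set_printoptions(precision=4,suppress=True)
def plan(target,yaw,n):
    s=arm.read_state();R=rot(s).as_matrix();p=np.array(s["position"])
    y0=np.arctan2(R[1,2],R[0,2]);dy=(yaw-y0+np.pi)%(2*np.pi)-np.pi
    st=(np.array(target)-p)/n
    print("pos",p,"yaw",y0,"F",s["wrist_force"],"w",s["gripper_width"],"t",s["time"],"ry/row",-dy/n,"tilt",R[2])
    for k in range(n):
        a=y0+dy*k/n; # tool z=(cos,sin,0), x = y cross z, y=(0,0,-1)
        Rk=np.array([[np.sin(a),0,np.cos(a)],[-np.cos(a),0,np.sin(a)],[0,-1,0]])
        print(k,np.round(Rk.T@st,4))
if __name__=="__main__":
    a=[float(v) for v in sys.argv[1:]]
    plan(a[:3],a[3],int(a[4]))
E
python3 plan.py 0.541 -0.248 0.25 -0.19 24
python3 - <<'E'
from h import *
s=arm.read_state();c=cap("wrist");R=rot(s)
C=-np.array(c["R"]).T@c["t"]; print("cam in tool",R.inv().apply(C-s["position"]),"axis in tool",R.inv().apply(c["R"][2]))
E
```

```text
pos [0.19   0.5955 0.1974] yaw 1.2619051590566777 F [-0.3805 -0.0563 -0.8629] w 0.08560349311781881 t 1.3 ry/row 0.060496048294028236 tilt [-0. -1.  0.]
0 [ 0.0246 -0.0022 -0.029 ]
1 [ 0.0263 -0.0022 -0.0275]
2 [ 0.0279 -0.0022 -0.0259]
3 [ 0.0295 -0.0022 -0.0241]
4 [ 0.0309 -0.0022 -0.0223]
5 [ 0.0321 -0.0022 -0.0204]
6 [ 0.0333 -0.0022 -0.0184]
7 [ 0.0344 -0.0022 -0.0164]
8 [ 0.0353 -0.0022 -0.0142]
9 [ 0.0361 -0.0022 -0.0121]
10 [ 0.0368 -0.0022 -0.0099]
11 [ 0.0373 -0.0022 -0.0076]
12 [ 0.0377 -0.0022 -0.0054]
13 [ 0.0379 -0.0022 -0.0031]
14 [ 0.0381 -0.0022 -0.0008]
15 [ 0.038  -0.0022  0.0015]
16 [ 0.0379 -0.0022  0.0038]
17 [ 0.0376 -0.0022  0.0061]
18 [ 0.0371 -0.0022  0.0084]
19 [ 0.0366 -0.0022  0.0106]
20 [ 0.0359 -0.0022  0.0128]
21 [ 0.035  -0.0022  0.0149]
22 [ 0.0341 -0.0022  0.017 ]
23 [ 0.033  -0.0022  0.019 ]
cam in tool [-0.07712012 -0.1774309  -0.00073602] axis in tool [ 2.97914188e-01  9.54592568e-01 -4.07126162e-04]
```

```bash
python3 -m handwheel '{"offset":[[0.025,-0.002,-0.029],[0.026,-0.002,-0.0275],[0.028,-0.002,-0.026],[0.0295,-0.002,-0.024],[0.031,-0.002,-0.022],[0.032,-0.002,-0.0205],[0.033,-0.002,-0.0185],[0.034,-0.002,-0.0165]],"twist":[[0,0.06,0],[0,0.06,0],[0,0.06,0],[0,0.06,0],[0,0.06,0],[0,0.06,0],[0,0.06,0],[0,0.06,0]],"hand":[-0.2,-0.2,-0.2,-0.2,-0.2,-0.2,-0.2,-0.2]}' 40
python3 plan.py 0.541 -0.248 0.25 -0.19 16
python3 - <<'E'
from h import *
c=cap("wrist");cv2.imwrite("pics/b_wrist.png",c["image"][:,:,::-1])
print(proj(c,[.4776,.141,.06]))
E
```

```text
time: 2.15
position: [0.306, 0.3094, 0.2125]
eef_rot: [0.653, -0.65, 0.276, -0.274]
wrist_force: [0.6, 1.1, -0.4]
gripper_width: 0.051
pos [0.306  0.3094 0.2125] yaw 0.7723496400550625 F [ 0.5761  1.0624 -0.3697] w 0.05104141097256871 t 2.15 ry/row 0.0601468525034414 tilt [-0.0036 -1.      0.0017]
0 [ 0.0352 -0.0023 -0.0138]
1 [ 0.036  -0.0023 -0.0116]
2 [ 0.0366 -0.0023 -0.0095]
3 [ 0.0371 -0.0023 -0.0072]
4 [ 0.0375 -0.0023 -0.005 ]
5 [ 0.0377 -0.0023 -0.0027]
6 [ 0.0378 -0.0023 -0.0005]
7 [ 0.0378 -0.0023  0.0018]
8 [ 0.0376 -0.0023  0.0041]
9 [ 0.0373 -0.0023  0.0063]
10 [ 0.0368 -0.0023  0.0085]
11 [ 0.0362 -0.0023  0.0107]
12 [ 0.0355 -0.0023  0.0129]
13 [ 0.0347 -0.0023  0.015 ]
14 [ 0.0337 -0.0023  0.0171]
15 [ 0.0326 -0.0023  0.0191]
[324.19533729 411.59704141]
```

View pics/b_wrist.png

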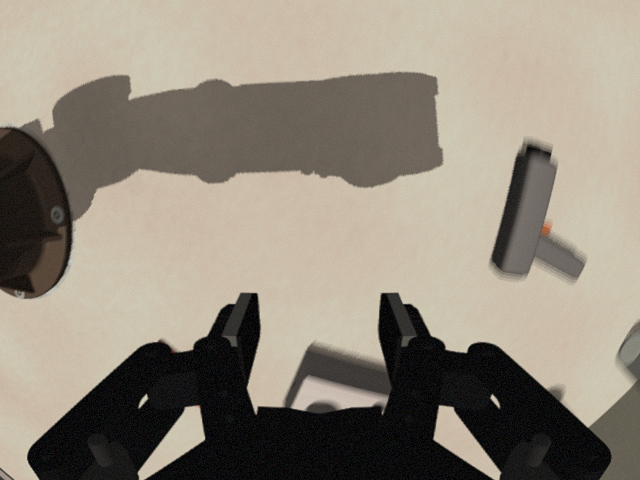

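```bash
python3 -m handwheel '{"offset":[[0.035,-0.002,-0.014],[0.036,-0.002,-0.0115],[0.0365,-0.002,-0.0095],[0.037,-0.002,-0.007],[0.0375,-0.002,-0.005],[0.0375,-0.002,-0.0025],[0.038,-0.002,-0.0005],[0.038,-0.002,0.002]],"twist":[[0,0.06,0],[0,0.06,0],[0,0.06,0],[0,0.06,0],[0,0.06,0],[0,0.06,0],[0,0.06,0],[0,0.06,0]],"hand":[-0.2,-0.2,-0.2,-0.2,-0.2,-0.2,-0.2,-0.2]}' 40
python3 plan.py 0.541 -0.248 0.25 -0.19 8
python3 - <<'E'
from h import *
c=cap("wrist");cv2.imwrite("pics/c_wrist.png",c["image"][:,:,::-1])
print(proj(c,[.4776,.141,.06]))
E
```

```text
time: 3.0
position: [0.4257, 0.0159, 0.2304]
eef_rot: [0.566, -0.56, 0.428, -0.428]
wrist_force: [0.7, 0.2, 0.0]
gripper_width: 0.0517
pos [0.4257 0.0159 0.2304] yaw 0.2704780373675159 F [0.689  0.1709 0.0326] w 0.051668573967787415 t 3.0 ry/row 0.05755975467093949 tilt [-0.0061 -1.      0.0062]
0 [ 0.0356 -0.0024  0.0051]
1 [ 0.0353 -0.0024  0.0071]
2 [ 0.0348 -0.0024  0.0091]
3 [ 0.0342 -0.0024  0.0111]
4 [ 0.0335 -0.0024  0.0131]
5 [ 0.0327 -0.0024  0.015 ]
6 [ 0.0318 -0.0024  0.0168]
7 [ 0.0308 -0.0024  0.0186]
[408.14878391  97.5276748 ]
```

View pics/c_wrist.png

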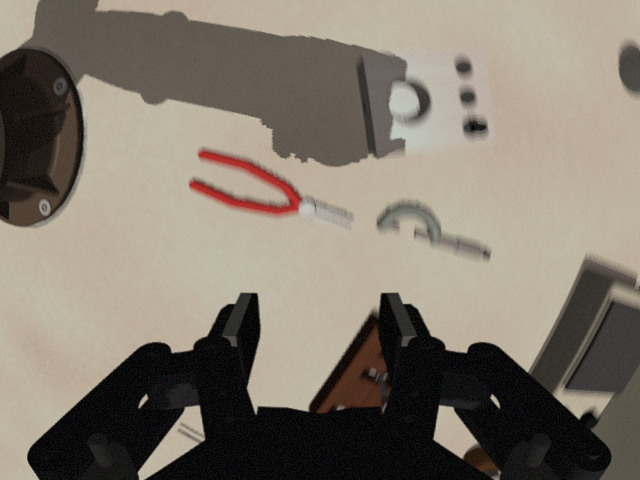

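```bash
python3 -m handwheel '{"offset":[[0.0355,-0.002,0.005],[0.0355,-0.002,0.007],[0.035,-0.002,0.009],[0.034,-0.002,0.011],[0.0335,-0.002,0.013],[0.033,-0.002,0.015],[0.032,-0.002,0.017],[0.031,-0.002,0.019]],"twist":[[0,0.058,0],[0,0.058,0],[0,0.058,0],[0,0.058,0],[0,0.058,0],[0,0.058,0],[0,0.058,0],[0,0.058,0]],"hand":[-0.2,-0.2,-0.2,-0.2,-0.2,-0.2,-0.2,-0.2]}' 40
python3 plan.py 0.541 -0.248 0.22 -0.19 4
python3 - <<'E'
from h import *
c=cap("wrist");c=cap("wrist");cv2.imwrite("pics/d_wrist.png",c["image"][:,:,::-1])
print(proj(c,[.541,-.2485,.118]))
for k in ["gauge_knob","gauge_mid","stand"]: print(k,[(round(d["p"],2),d["xy"]) for d in arm.boxes_of("wrist",k)])
E
```

```text
time: 3.85
position: [0.5443, -0.2626, 0.2478]
eef_rot: [-0.449, 0.44, -0.55, 0.55]
wrist_force: [1.4, -0.5, 0.5]
gripper_width: 0.0512
pos [ 0.5443 -0.2626  0.2478] yaw -0.2109217231590904 F [ 1.4437 -0.4577  0.5468] w 0.0512148086174667 t 3.85 ry/row -0.005230430789772589 tilt [-0.0104 -0.9999  0.009 ]
0 [-0.0034  0.007  -0.0016]
1 [-0.0034  0.007  -0.0016]
2 [-0.0034  0.007  -0.0015]
3 [-0.0034  0.007  -0.0015]
[308.51024682 194.87295495]
gauge_knob [(0.79, [312.0, 181.5])]
gauge_mid [(0.77, [313.6, 110.0])]
stand [(0.95, [310.6, 128.5])]
```

View pics/d_wrist.png

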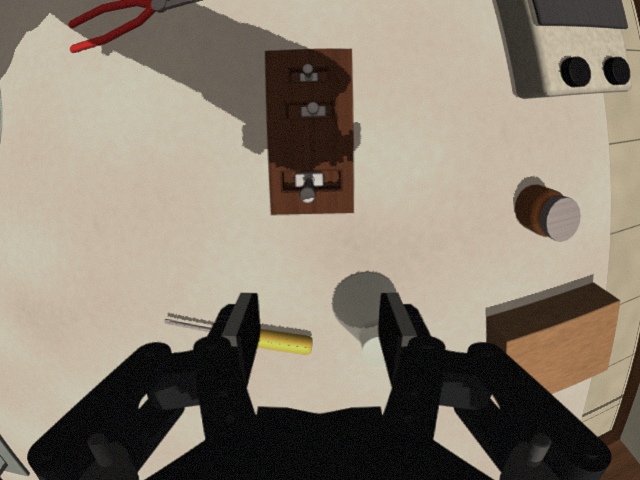

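```bash
python3 - <<'E'
from h import *
np.set_printoptions(precision=4,suppress=True)
c=cap("wrist")
print("knob",bp(c,(307.5,195.5),.118))
D=np.array([bp(c,p,.036) for p in [(265,50),(352,49),(354,213),(271,214)]]);print(D,D.mean(0))
y=(D[0]+D[1]-D[2]-D[3])[:2];print("len",np.linalg.norm(y)/2,"yaw",np.arctan2(y[1],y[0])-np.pi/2)
i=c["image"][160:230,250:370,::-1];cv2.imwrite("pics/d_z.png",cv2.resize(i,None,fx=6,fy=6,interpolation=cv2.INTER_CUBIC))
print(arm.read_state()["position"],arm.tcp_to_grasp)
E
python3 plan.py 0.541 -0.2485 0.13 -0.19 8
```

```text
knob [ 0.538  -0.2404  0.118 ]
[[ 0.5229 -0.0927  0.036 ]
 [ 0.6109 -0.111   0.036 ]
 [ 0.5781 -0.2833  0.036 ]
 [ 0.4903 -0.2655  0.036 ]] [ 0.5506 -0.1881  0.036 ]
len 0.175639008708234 yaw -0.18710740861688757
[ 0.5435 -0.2603  0.2476] 0.0187
pos [ 0.5435 -0.2603  0.2476] yaw -0.20798056160146883 F [ 0.2545  0.6501 -0.244 ] w 0.05118944779558478 t 4.15 ry/row -0.002247570200183624 tilt [-0.011  -0.9999  0.0082]
0 [-0.0014  0.0147 -0.0006]
1 [-0.0014  0.0147 -0.0006]
2 [-0.0014  0.0147 -0.0006]
3 [-0.0014  0.0147 -0.0006]
4 [-0.0014  0.0147 -0.0006]
5 [-0.0014  0.0147 -0.0006]
6 [-0.0014  0.0147 -0.0006]
7 [-0.0014  0.0147 -0.0006]
```

View pics/d_z.png

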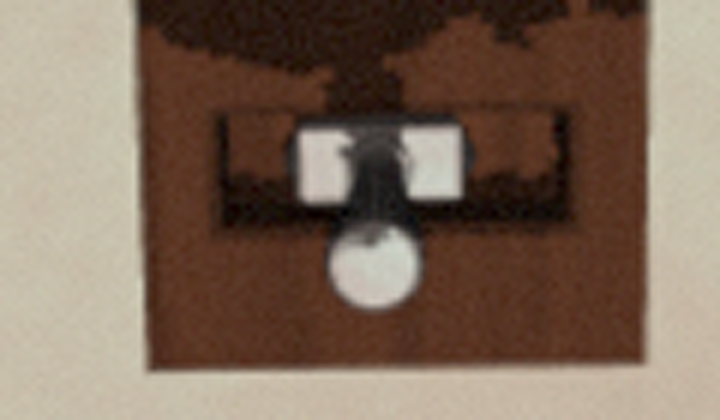

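```bash
python3 -m handwheel '{"offset":[[-0.002,0.015,-0.001],[-0.002,0.015,-0.001],[-0.002,0.015,-0.001],[-0.002,0.015,-0.0005],[-0.002,0.015,0],[-0.001,0.012,0],[0,0.005,0],[0,0,0]],"twist":[[-0.008,-0.018,-0.011],[0,0,0],[0,0,0],[0,0,0],[0,0,0],[0,0,0],[0,0,0],[0,0,0]],"hand":[-0.2,-0.2,-0.2,-0.2,-0.2,-0.2,-0.2,-0.2]}' 40
python3 - <<'E'
from h import *
c=cap("wrist")
cv2.imwrite("pics/e.png",c["image"][:,:,::-1]);print(proj(c,[.541,-.2485,.118]),proj(c,[.541,-.2485,.008]))
E
python3 plan.py 0.541 -0.2485 0.13 -0.188 4
```

```text
time: 4.95
position: [0.5418, -0.2348, 0.1473]
eef_rot: [0.457, -0.456, 0.542, -0.538]
wrist_force: [0.4, 0.5, -0.4]
gripper_width: 0.051
[323.45250283 277.80024681] [322.3819489  228.91335565]
pos [ 0.542  -0.2349  0.1477] yaw -0.1663913575202454 F [0.2357 0.2759 0.355 ] w 0.05123616095163214 t 5.0 ry/row 0.005402160619938701 tilt [-0.004  -1.     -0.0034]
0 [0.0034 0.0044 0.0003]
1 [0.0034 0.0044 0.0003]
2 [0.0034 0.0044 0.0004]
3 [0.0034 0.0044 0.0004]
```

View pics/e.png

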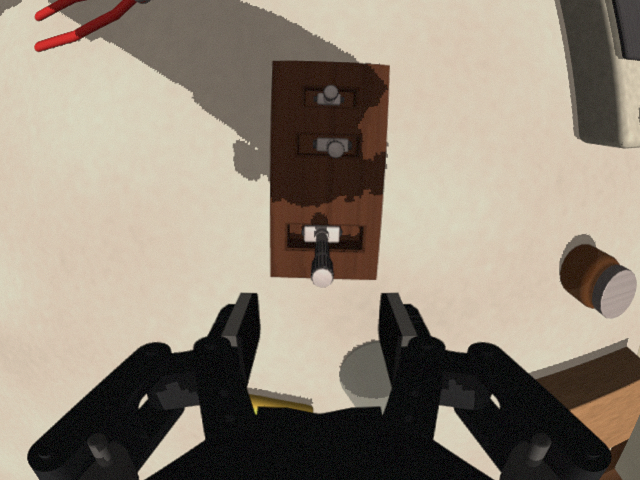

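```bash
python3 -m handwheel '{"offset":[[0.0065,0.006,0.0005],[0.006,0.006,0.0005],[0.001,0.006,0],[0,0.01,0],[0,0.01,0],[0,0.01,0],[0,0.006,0],[0,0,0]],"twist":[[0.0034,0.0216,-0.004],[0,0,0],[0,0,0],[0,0,0],[0,0,0],[0,0,0],[0,0,0],[0,0,0]],"hand":[-0.2,-0.2,-0.2,-0.2,-0.2,-0.2,-0.2,-0.2]}' 40
python3 - <<'E'
from h import *
c=cap("wrist")
cv2.imwrite("pics/f.png",c["image"][:,:,::-1]);print(proj(c,[.541,-.2485,.118]),proj(c,[.541,-.2485,.008]))
E
python3 plan.py 0.541 -0.2485 0.087 -0.188 2
```

```text
time: 5.8
position: [0.541, -0.2511, 0.0899]
eef_rot: [-0.45, 0.45, -0.544, 0.546]
wrist_force: [-0.5, -0.1, -0.8]
gripper_width: 0.0511
[320.72451208 295.14177394] [319.54042721 228.0675702 ]
pos [ 0.5411 -0.2511  0.0903] yaw -0.19098963438377653 F [ 0.581   0.2238 -0.4751] w 0.050950255110508304 t 5.85 ry/row -0.0014948171918882647 tilt [ 0.0013 -1.      0.0027]
0 [-0.0013  0.0016 -0.0003]
1 [-0.0013  0.0016 -0.0003]
```

View pics/f.png

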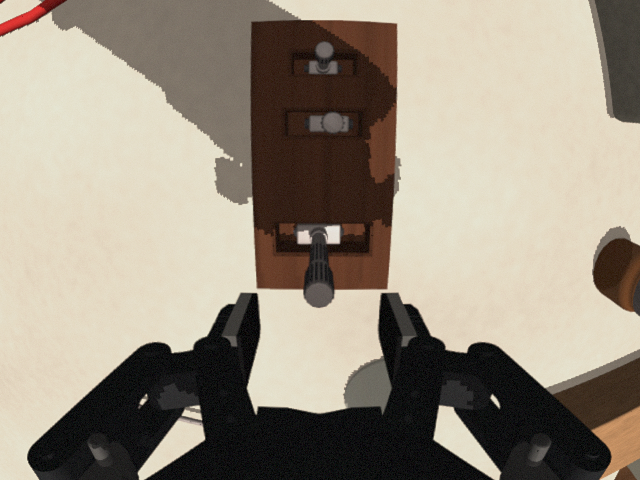

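```bash
python3 -m handwheel '{"offset":[[-0.0025,0.003,0],[0,0,0],[0,0,0],[0,0,0],[0,0,0],[0,0,0],[0,0,0],[0,0,0]],"twist":[[-0.0027,-0.003,0.001],[0,0,0],[0,0,0],[0,0,0],[0,0,0],[0,0,0],[0,0,0],[0,0,0]],"hand":[-0.2,-0.2,1,1,1,1,1,1]}' 60
python3 - <<'E'
from h import *
c=cap("wrist")
cv2.imwrite("pics/g.png",c["image"][:,:,::-1]);print(proj(c,[.541,-.2485,.118]),proj(c,[.541,-.2485,.008]))
E
python3 plan.py 0.541 -0.2485 0.087 -0.188 2
```

```text
time: 6.65
position: [0.5428, -0.2487, 0.0886]
eef_rot: [-0.452, 0.451, -0.544, 0.545]
wrist_force: [0.7, 0.9, 0.3]
gripper_width: 0.0002
[317.58505072 301.6594521 ] [317.58074402 232.14516461]
pos [ 0.5428 -0.2487  0.0886] yaw -0.18717594823445444 F [-0.265  -0.9213 -1.4223] w -0.0003222168004801527 t 6.7 ry/row 0.0004120258827726708 tilt [ 0.0004 -1.      0.0025]
0 [ 0.      0.0008 -0.0009]
1 [ 0.      0.0008 -0.0009]
```

View pics/g.png

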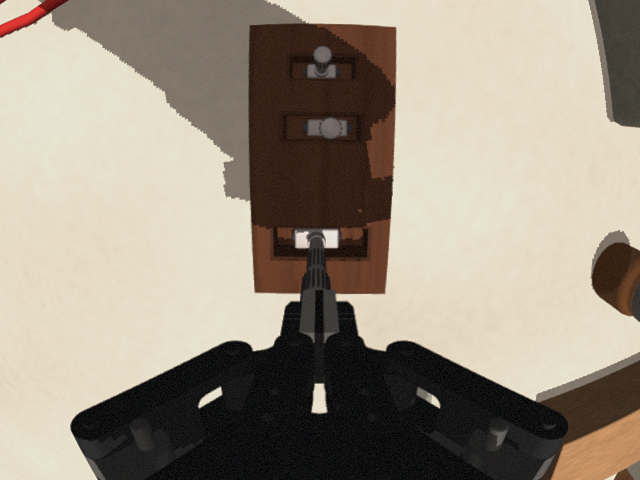

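```bash
python3 - <<'E'
from h import *
np.set_printoptions(precision=4,suppress=True)
s=arm.read_state();R=rot(s)
c=cap("wrist")
P=lambda v:proj(c,R.apply(v)+s["position"])
print("TCP",P([0,0,0]),"grasp",P([0,-.019,0]),"-x edge tip",P([-.011,0,0]),"+x",P([.011,0,0]))
i=c["image"][200:420,240:400,::-1];cv2.imwrite("pics/g2.png",cv2.resize(i,None,fx=2.7,fy=2.7,interpolation=cv2.INTER_CUBIC))
for n in["scene","top"]:
    d=cap(n);p=proj(d,[.541,-.2485,.1]).astype(int);print(p)
    i=d["image"][p[1]-60:p[1]+60,p[0]-70:p[0]+70,::-1];cv2.imwrite(f"pics/g_{n}.png",cv2.resize(i,None,fx=5,fy=5,interpolation=cv2.INTER_CUBIC))
E
```

```text
TCP [321.1428 275.7107] grasp [321.4024 291.4485] -x edge tip [321.186  255.7639] +x [321.0971 294.7886]
[214 267]
[428 216]
```

View pics/g2.png

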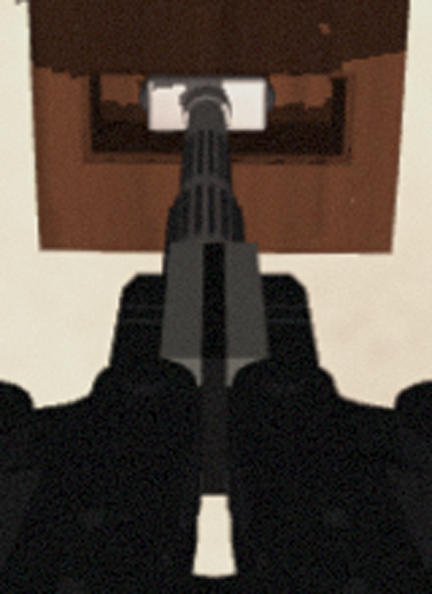

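View pics/g_scene.png

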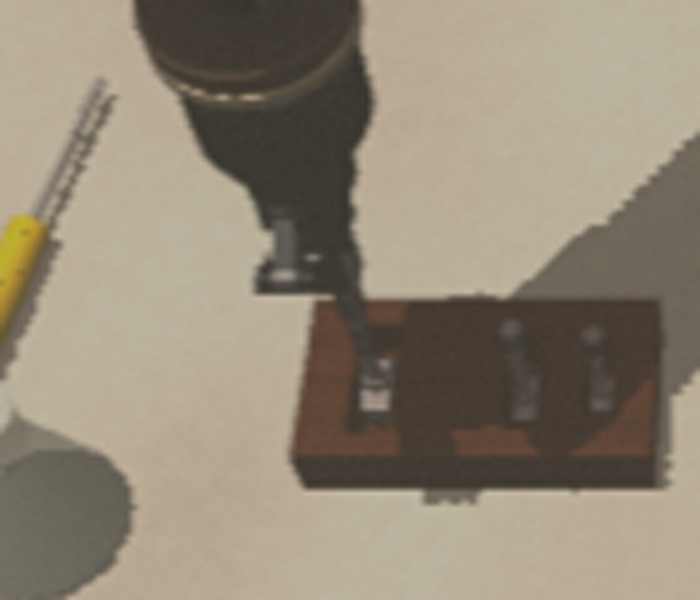

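View pics/g_top.png

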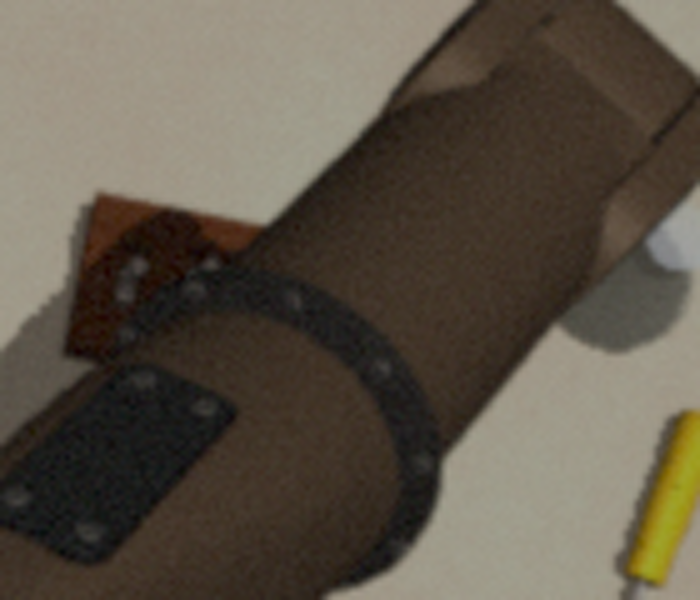

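```bash
python3 - <<'E'
from h import *
np.set_printoptions(precision=4,suppress=True)
s=arm.read_state();R=rot(s);d=cap("scene");w=cap("wrist")
print("scene TCP",proj(d,s["position"]), "in crop",(proj(d,s["position"])-[144,207])*5)
for dx in (-.02,-.01,.01,.02,.03):
  p=R.apply([dx,0,0])+s["position"];print(dx,(proj(d,p)-[144,207])*5,proj(w,p))
i=d["image"][245:300,190:250,::-1];cv2.imwrite("pics/g_s2.png",cv2.resize(i,None,fx=10,fy=10,interpolation=cv2.INTER_CUBIC))
E
```

```text
scene TCP [215.3171 270.2393] in crop [356.5855 316.1965]
-0.02 [398.4111 315.8397] [321.1834 238.7884]
-0.01 [377.501  316.0181] [321.1468 257.5615]
0.01 [335.6645 316.375 ] [321.0667 293.044 ]
0.02 [314.738  316.5535] [321.0242 309.6784]
0.03 [293.8061 316.7321] [320.9807 325.5499]
```

View pics/g_s2.png

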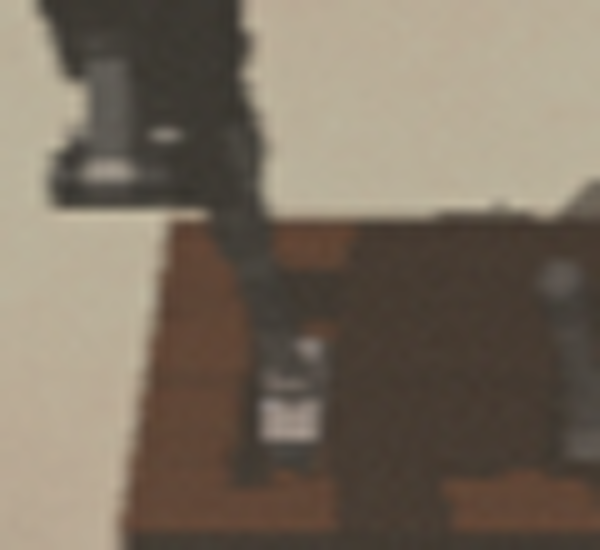

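```bash
python3 -m handwheel '{"offset":[[0,0,0],[0,0,0],[0,0,0],[0,0,0],[0,-0.03,0],[0,-0.03,0],[0,-0.03,0],[0,0,0]],"twist":[[0,0,0],[0,0,0],[0,0,0],[0,0,0],[0,0,0],[0,0,0],[0,0,0],[0,0,0]],"hand":[-0.2,-0.2,-0.2,-0.2,-0.2,-0.2,1,1]}' 60
python3 - <<'E'
from h import *
s=arm.read_state();R=rot(s)
for n in["scene","wrist"]:
    d=cap(n);cv2.imwrite(f"pics/h_{n}.png",d["image"][:,:,::-1])
    for dy in (0,-.02,-.04,-.06): print(n,dy,proj(d,R.apply([0,dy,0])+s["position"]))
    if n=="scene":
        i=d["image"][215:305,160:280,::-1];cv2.imwrite(f"pics/h_{n}z.png",cv2.resize(i,None,fx=6.6,fy=6.6,interpolation=cv2.INTER_CUBIC))
print(s["position"],s["gripper_width"])
E
```

```text
time: 7.75
position: [0.5416, -0.2485, 0.1806]
eef_rot: [0.451, -0.451, 0.545, -0.545]
wrist_force: [-0.3, -0.6, 0.4]
gripper_width: 0.023
scene 0 [208.17803416 248.28750568]
scene -0.02 [206.47807097 243.17009433]
scene -0.04 [204.71989177 237.87743495]
scene -0.06 [202.90045403 232.40036852]
wrist 0 [322.96072844 278.33385015]
wrist -0.02 [323.33167197 295.37365337]
wrist -0.04 [323.7820806  316.35425298]
wrist -0.06 [324.3361856  342.62754581]
[ 0.54163429 -0.248526    0.18055019] 0.02295123974456567
```

View pics/h_scenez.png

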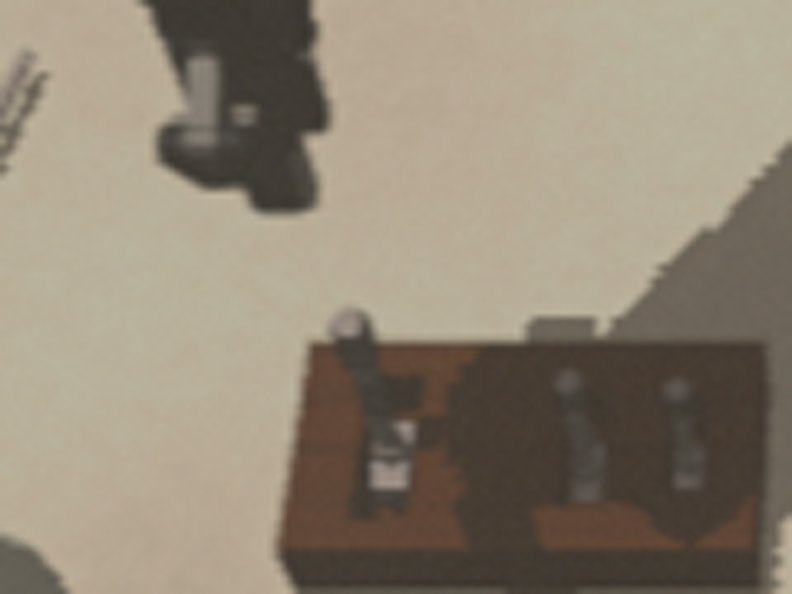

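View pics/h_wrist.png

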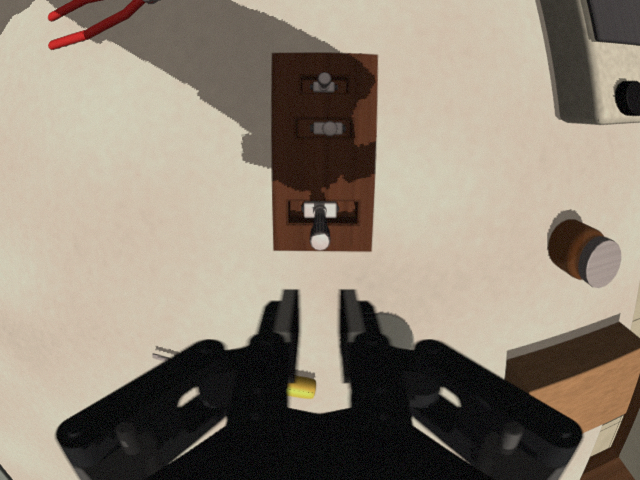

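```bash
python3 - <<'E'
from h import *
np.set_printoptions(precision=4,suppress=True)
s=arm.read_state();R=rot(s);c=cap("wrist")
C=R.inv().apply(-np.array(c["R"]).T@c["t"]-s["position"]);print("cam tool",C)
def ray(px):
    K=c["K"];u=(px[0]-K[0,2])/K[0,0];v=(px[1]-K[1,2])/K[1,1];r=np.hypot(u,v)
    return R.inv().apply(np.array(c["R"]).T@np.array([u/r*np.sin(r),v/r*np.sin(r),np.cos(r)]))
a,b=ray((258,293)),ray((380,293))
L=.051/(b[2]-a[2]); print("tip pts",C+a*L,C+b*L)
a,b=ray((298,290)),ray((341,290)); L=.023/(b[2]-a[2]);print(C+a*L,C+b*L)
g=ray((258,345));print("inner edge lower",C+g*(-.0255-C[2])/g[2])
cv2.imwrite("pics/i_w.png",c["image"][:,:,::-1]);print(s["gripper_width"])
d=cap("scene");cv2.imwrite("pics/i_s.png",cv2.resize(d["image"][215:305,160:280,::-1],None,fx=6.6,fy=6.6,interpolation=cv2.INTER_CUBIC))
E
```

```text
cam tool [-0.0753 -0.1774 -0.0013]
tip pts [-0.0082 -0.0382 -0.0267] [-0.0082 -0.0382  0.0243]
[ 0.0096  0.0028 -0.0123] [0.0095 0.0028 0.0107]
inner edge lower [ 0.0076 -0.0537 -0.0255]
0.007478839839273597
```

View pics/i_w.png

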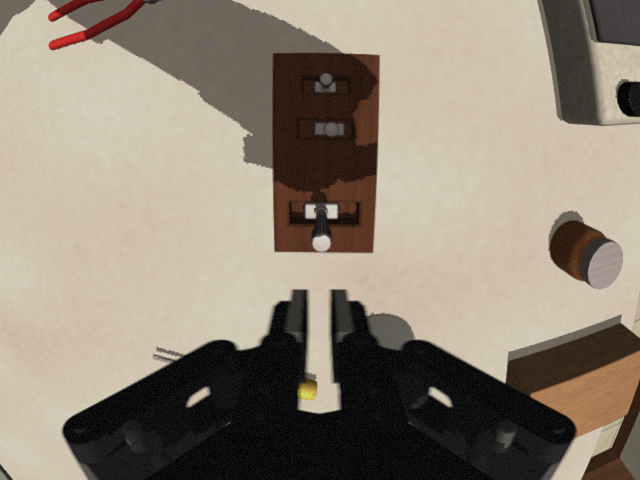

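View pics/i_s.png

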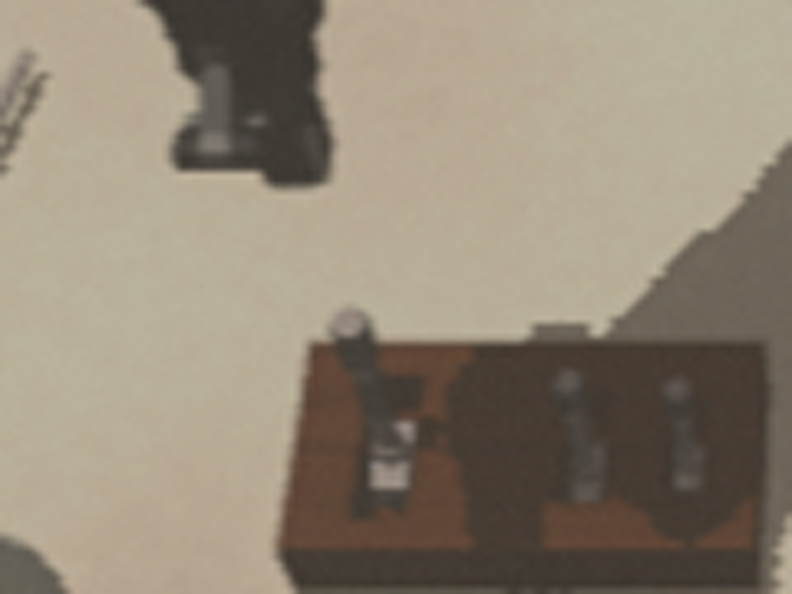

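```bash
python3 -m handwheel '{"offset":[[0,0,0],[0,0,0],[0,0,0],[0,0,0],[0,0,0],[0,0,0],[0,0,0],[0,0,0]],"twist":[[0,0,0],[0,0,0],[0,0,0],[0,0,0],[0,0,0],[0,0,0],[0,0,0],[0,0,0]],"hand":[-0.6,-0.6,-0.6,-0.6,-0.6,-0.6,-0.6,-0.6]}' 60
python3 - <<'E'
from h import *
s=arm.read_state();R=rot(s);np.set_printoptions(precision=1,suppress=True)
w=cap("wrist");d=cap("scene")
cv2.imwrite("pics/j_w.png",w["image"][:,:,::-1])
i=d["image"][195:270,160:260,::-1];f=8;i=cv2.resize(i,None,fx=f,fy=f,interpolation=cv2.INTER_CUBIC)
h=s["gripper_width"]/2
for dy,col in((0,(0,0,255)),(-.0187,(0,255,0)),(-.037,(255,0,0)),(-.073,(0,255,255))):
  for dz in (-h,h):
    for dx in(-.011,.011):
      p=proj(d,R.apply([dx,dy,dz])+s["position"]);q=((p-[160,195])*f).astype(int);cv2.circle(i,tuple(q),3,col,-1)
cv2.imwrite("pics/j_s.png",i);print(s["position"],s["gripper_width"])
for dx in (-.011,.011):
  for dy in (0,-.013,-.037): print(dx,dy,proj(w,R.apply([dx,dy,-h])+s["position"]),proj(w,R.apply([dx,dy,h])+s["position"]))
E
```

```text
time: 8.75
position: [0.5376, -0.2457, 0.1726]
eef_rot: [0.448, -0.454, 0.549, -0.541]
wrist_force: [0.1, 1.0, 0.4]
gripper_width: 0.0685
[ 0.5 -0.2  0.2] 0.0684703653204495
-0.011 0 [254.4 255.6] [387.8 255.6]
-0.011 -0.013 [250.  264.8] [392.5 264.7]
-0.011 -0.037 [240.3 285.5] [402.9 285.3]
0.011 0 [256.9 294.3] [385.1 294.2]
0.011 -0.013 [253.  305.5] [389.3 305.4]
0.011 -0.037 [244.6 330.2] [398.4 329.9]
```

View pics/j_s.png

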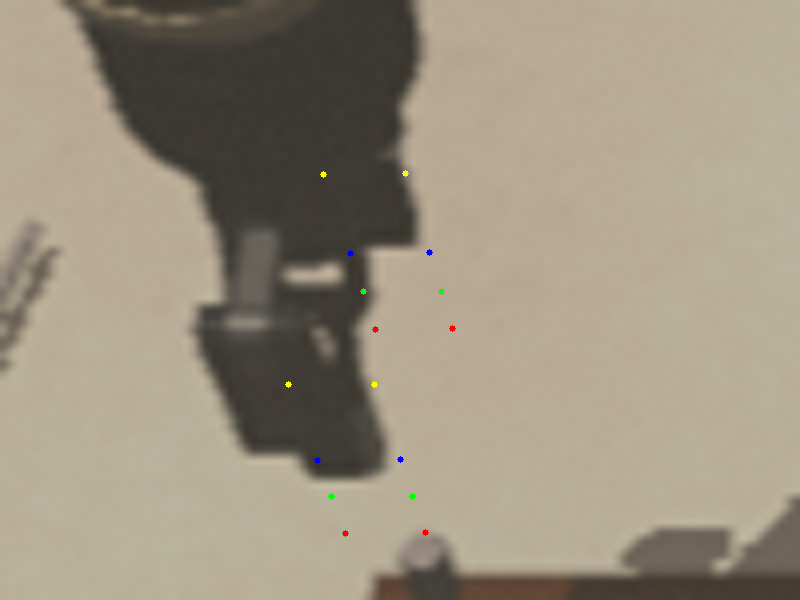

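View pics/j_w.png

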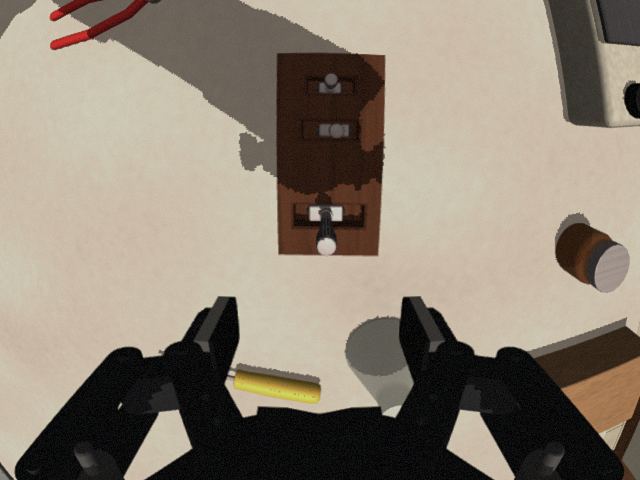

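```bash
python3 plan.py 0.541 -0.2485 0.06 -0.188 6
```

```text
pos [ 0.5377 -0.2457  0.1726] yaw -0.1874969154925843 F [-0.0203 -0.4787  0.7434] w 0.06806862992346993 t 8.85 ry/row 8.384741790264567e-05 tilt [-0.0011 -0.9999 -0.0134]
0 [0.0004 0.0188 0.0006]
1 [0.0004 0.0188 0.0006]
2 [0.0004 0.0188 0.0006]
3 [0.0004 0.0188 0.0006]
4 [0.0004 0.0188 0.0006]
5 [0.0004 0.0188 0.0006]
```

```bash
python3 -m handwheel '{"offset":[[0.0005,0.015,0.001],[0.0005,0.015,0.001],[0.0005,0.015,0.001],[0.0005,0.015,0.0005],[0,0.015,0],[0,0.015,0],[0,0.013,0],[0,0,0]],"twist":[[0.0134,0,-0.001],[0,0,0],[0,0,0],[0,0,0],[0,0,0],[0,0,0],[0,0,0],[0,0,0]],"hand":[-0.2,-0.2,-0.2,-0.2,-0.2,-0.2,-0.2,-0.2]}' 60
python3 plan.py 0.541 -0.2485 0.06 -0.188 1
python3 - <<'E'
from h import *
w=cap("wrist");d=cap("scene")
cv2.imwrite("pics/k_w.png",w["image"][:,:,::-1])
i=d["image"][215:305,160:280,::-1];cv2.imwrite("pics/k_s.png",cv2.resize(i,None,fx=6.6,fy=6.6,interpolation=cv2.INTER_CUBIC))
print(proj(w,[.541,-.2485,.118]),proj(w,[.541,-.2485,.092]))
E
```

```text
time: 9.65
position: [0.5407, -0.2482, 0.0613]
eef_rot: [0.451, -0.451, 0.545, -0.544]
wrist_force: [-0.5, -0.3, 1.5]
gripper_width: 0.0511
pos [ 0.5407 -0.2482  0.0613] yaw -0.1871624437201034 F [-0.5114 -0.2911  1.5119] w 0.05114421931262715 t 9.65 ry/row 0.0008375562798965674 tilt [-0.0003 -1.     -0.0021]
0 [0.0002 0.0013 0.0003]
[322.61643298 334.15017033] [322.16430379 303.08716501]
```

View pics/k_s.png

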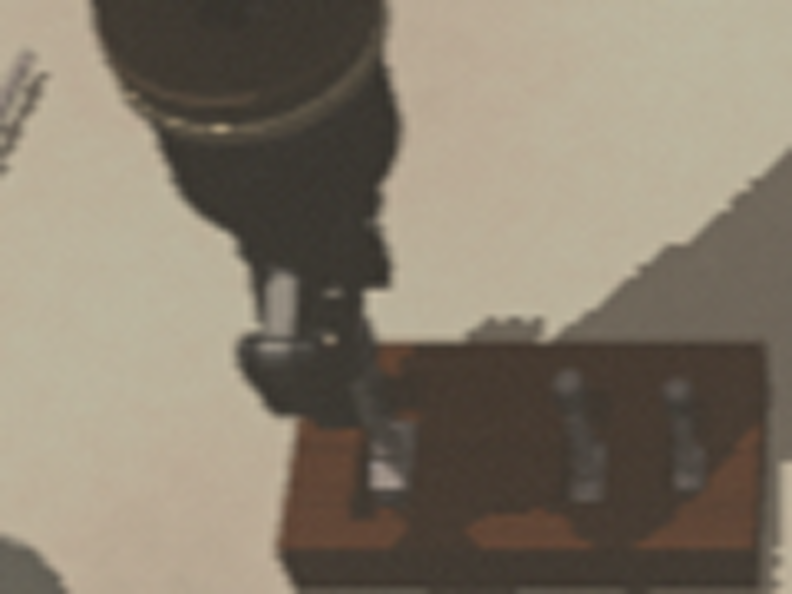

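View pics/k_w.png

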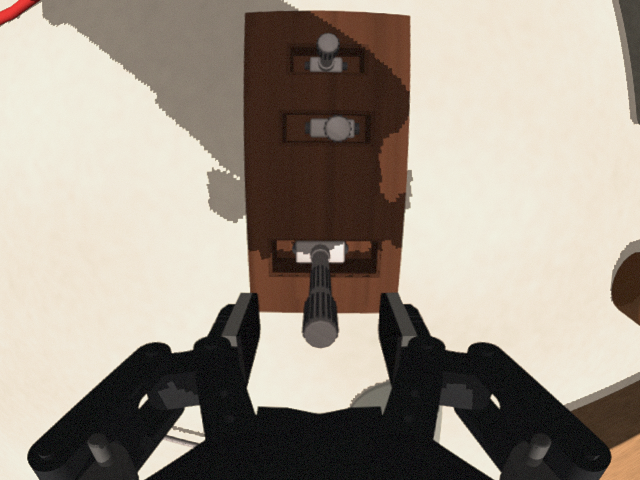

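```bash
python3 -m handwheel '{"offset":[[0.0002,0.006,0.0003],[0,0.006,0],[0,0,0],[0,0,0],[0,0,0],[0,0,0],[0,0,0],[0,0,0]],"twist":[[0.002,0.001,0],[0,0,0],[0,0,0],[0,0,0],[0,0,0],[0,0,0],[0,0,0],[0,0,0]],"hand":[-0.2,-0.2,-0.2,1,1,1,1,1]}' 60
python3 plan.py 0.541 -0.2485 0.06 -0.188 1
python3 - <<'E'
from h import *
w=cap("wrist")
cv2.imwrite("pics/l_w.png",w["image"][:,:,::-1])
print(proj(w,[.541,-.2485,.118]),proj(w,[.541,-.2485,.092]))
E
```

```text
time: 10.55
position: [0.5435, -0.2499, 0.0525]
eef_rot: [-0.452, 0.449, -0.543, 0.547]
wrist_force: [-0.1, -0.4, -1.4]
gripper_width: 0.0109
pos [ 0.5435 -0.2499  0.0525] yaw -0.18822701603151634 F [-0.1326 -0.3646 -1.3992] w 0.010926408300308964 t 10.55 ry/row -0.0002270160315163139 tilt [ 0.0005 -1.      0.0064]
0 [-0.0009 -0.0075 -0.0027]
[315.7652214  344.62113448] [315.78163174 310.40187887]
```

View pics/l_w.png

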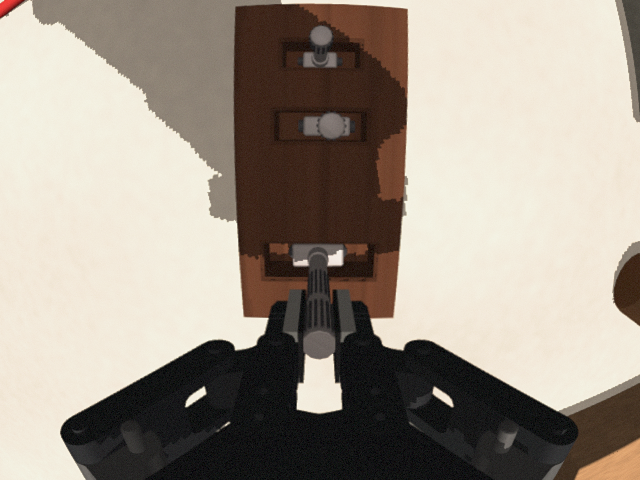

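```bash
python3 -m handwheel '{"offset":[[0,0,0],[0,0,0],[0,-0.006,0],[0,-0.01,0],[0,-0.012,0],[0,-0.015,0],[0,-0.012,0],[0,0,0]],"twist":[[0,0,0],[0,0,0],[0,0,0],[0,0,0],[0,0,0],[0,0,0],[0,0,0],[0,0,0]],"hand":[1,1,1,1,1,1,1,1]}' 60
python3 plan.py 0.541 -0.2485 0.06 -0.188 1
python3 - <<'E'
from h import *
w=cap("wrist");d=cap("scene")
cv2.imwrite("pics/m_w.png",w["image"][:,:,::-1])
i=d["image"][215:305,160:280,::-1];cv2.imwrite("pics/m_s.png",cv2.resize(i,None,fx=6.6,fy=6.6,interpolation=cv2.INTER_CUBIC))
E
```

```text
time: 11.4
position: [0.5434, -0.2504, 0.1132]
eef_rot: [-0.452, 0.449, -0.543, 0.547]
wrist_force: [0.6, -0.3, -1.6]
gripper_width: 0.0113
pos [ 0.5434 -0.2504  0.1132] yaw -0.18879235182283388 F [ 0.6358 -0.2508 -1.6365] w 0.011268339567587467 t 11.4 ry/row -0.000792351822833659 tilt [ 0.0009 -1.      0.0077]
0 [-0.0014  0.0532 -0.0027]
```

View pics/m_w.png

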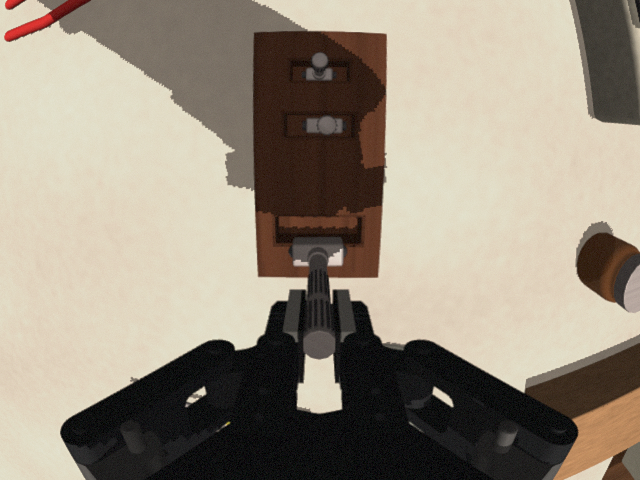

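View pics/m_s.png

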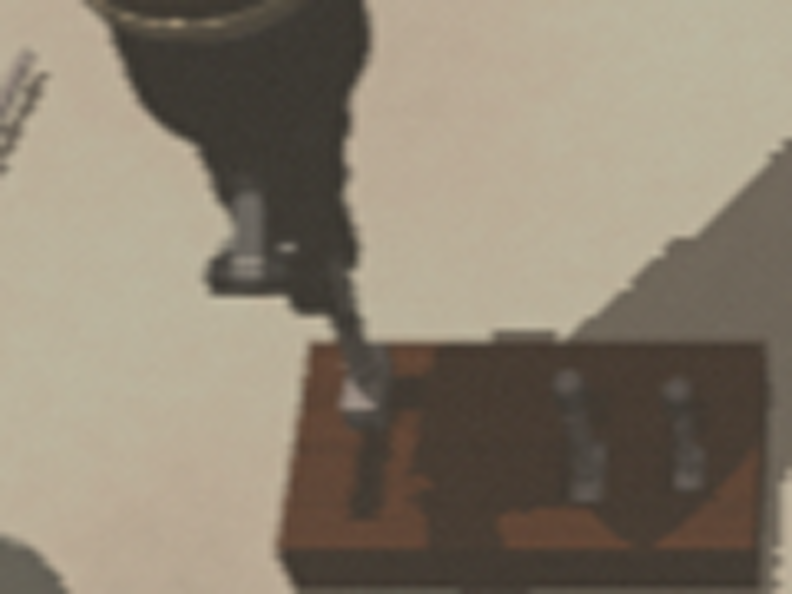

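```bash
python3 - <<'E'
from h import *
np.set_printoptions(precision=4,suppress=True)
s=arm.read_state();R=rot(s);w=cap("wrist");d=cap("scene")
z=s["position"][2]
k=bp(w,(319.5,344.5),z+.0655);print("knob",k,"tool",R.inv().apply(k-s["position"]))
i=w["image"][220:370,250:390,::-1];cv2.imwrite("pics/m_wz.png",cv2.resize(i,None,fx=4,fy=4,interpolation=cv2.INTER_CUBIC))
E
python3 plan.py 0.4776 0.141 0.16 -0.188 12
```

```text
knob [ 0.5415 -0.2485  0.177 ] tool [-0.0009 -0.0655 -0.001 ]
pos [ 0.542  -0.2493  0.1105] yaw -0.18851472483774692 F [ 0.5581 -0.5054 -2.3911] w 0.011088363454309764 t 11.6 ry/row -4.2893736478921696e-05 tilt [ 0.0001 -1.      0.0037]
0 [-0.0309 -0.0041 -0.0114]
1 [-0.0309 -0.0041 -0.0114]
2 [-0.0309 -0.0041 -0.0114]
3 [-0.0309 -0.0041 -0.0114]
4 [-0.0309 -0.0041 -0.0114]
5 [-0.0309 -0.0041 -0.0114]
6 [-0.0309 -0.0041 -0.0114]
7 [-0.0309 -0.0041 -0.0114]
8 [-0.0309 -0.0041 -0.0114]
9 [-0.0309 -0.0041 -0.0114]
10 [-0.0309 -0.0041 -0.0114]
11 [-0.0309 -0.0041 -0.0114]
```

View pics/m_wz.png

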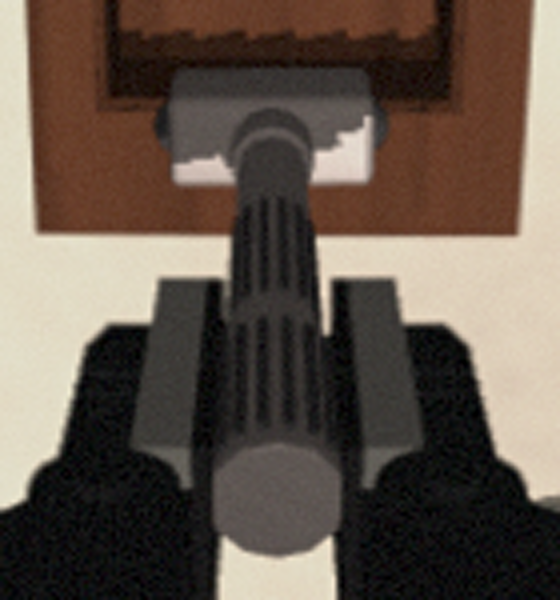

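```bash
python3 -m handwheel '{"offset":[[0,-0.016,0],[-0.005,-0.016,-0.002],[-0.02,-0.016,-0.007],[-0.031,0,-0.0115],[-0.031,0,-0.0115],[-0.031,0,-0.0115],[-0.031,0,-0.0115],[-0.031,0,-0.0115]],"twist":[[0,0,0],[0,0,0],[0,0,0],[0,0,0],[0,0,0],[0,0,0],[0,0,0],[0,0,0]],"hand":[1,1,1,1,1,1,1,1]}' 60
python3 plan.py 0.4776 0.141 0.16 -0.188 7
```

```text
time: 12.4
position: [0.5072, -0.0571, 0.1591]
eef_rot: [-0.448, 0.449, -0.546, 0.547]
wrist_force: [1.7, 0.7, -0.5]
gripper_width: 0.0108
pos [ 0.5072 -0.0571  0.1591] yaw -0.1974818931781013 F [ 1.7175  0.665  -0.5189] w 0.010848358915543513 t 12.4 ry/row -0.00135455616830019 tilt [ 0.0021 -1.     -0.0002]
0 [-0.0269 -0.0001 -0.0097]
1 [-0.0269 -0.0001 -0.0097]
2 [-0.0269 -0.0001 -0.0096]
3 [-0.027  -0.0001 -0.0096]
4 [-0.027  -0.0001 -0.0096]
5 [-0.027  -0.0001 -0.0095]
6 [-0.027  -0.0001 -0.0095]
```

```bash
python3 -m handwheel '{"offset":[[-0.03,0,-0.011],[-0.03,0,-0.011],[-0.03,0,-0.011],[-0.03,0,-0.01],[-0.025,0,-0.009],[-0.018,0,-0.006],[-0.008,0,-0.003],[0,0,0]],"twist":[[0,-0.009,0.002],[0,0,0],[0,0,0],[0,0,0],[0,0,0],[0,0,0],[0,0,0],[0,0,0]],"hand":[1,1,1,1,1,1,1,1]}' 60
python3 plan.py 0.4776 0.141 0.16 -0.188 2
python3 - <<'E'
from h import *
w=cap("wrist");w=cap("wrist");s=arm.read_state()
cv2.imwrite("pics/n_w.png",w["image"][:,:,::-1]);print(s["position"],proj(w,[.4776,.141,.06]))
E
```

```text
time: 13.2
position: [0.4733, 0.1372, 0.1599]
eef_rot: [0.453, -0.454, 0.544, -0.541]
wrist_force: [-0.4, -0.6, -2.3]
gripper_width: 0.0112
pos [0.4733 0.1372 0.1599] yaw -0.17822143694563086 F [-0.3608 -0.5844 -2.3444] w 0.011188388597668866 t 13.2 ry/row 0.004889281527184597 tilt [-0.0024 -1.     -0.0038]
0 [-0.0022 -0.0001  0.0018]
1 [-0.0022 -0.0001  0.0018]
[0.47371084 0.13544348 0.15997912] [325.01431818 218.72912135]
```

View pics/n_w.png

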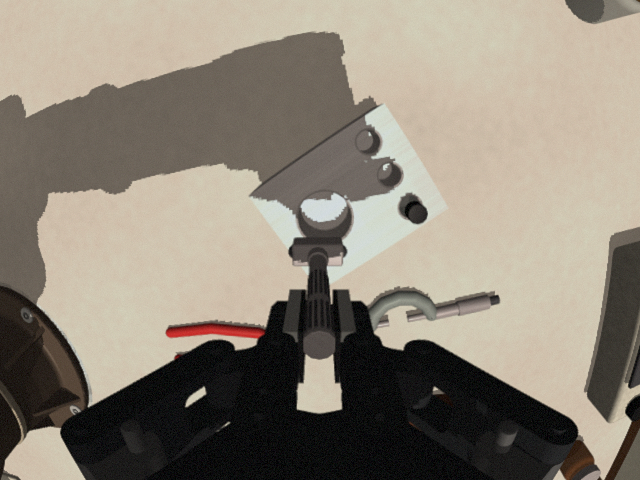

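```bash
python3 - <<'E'
from h import *
w=cap("wrist");s=arm.read_state();R=rot(s);np.set_printoptions(precision=4,suppress=True)
i=w["image"][180:280,255:395,::-1].copy();f=5.7
i=cv2.resize(i,None,fx=f,fy=f,interpolation=cv2.INTER_CUBIC)
for a in np.linspace(0,2*np.pi,60):
    p=proj(w,[.4776+.021*np.cos(a),.1415+.021*np.sin(a),.06]);cv2.circle(i,tuple(((p-[255,180]+.5)*f).astype(int)),2,(0,0,255),-1)
# predicted gauge head top corners
for dx in(-.007,.007):
  for dz in(-.015,.015):
    p=proj(w,R.apply([dx-.0005,.0445-.016,dz-.001])+s["position"]);cv2.circle(i,tuple(((p-[255,180]+.5)*f).astype(int)),3,(0,255,0),-1)
cv2.imwrite("pics/n_wz.png",i);print(s["position"])
E
```

```text
[0.4739 0.1349 0.16  ]
```

View pics/n_wz.png

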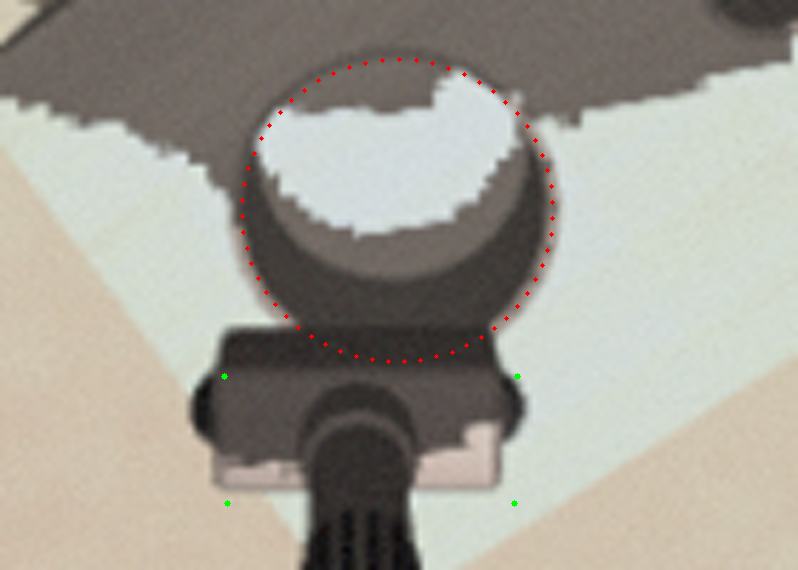

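```bash
python3 -m handwheel '{"offset":[[-0.0027,0,0.0025],[-0.0025,0,0.0024],[0,0.008,0],[0,0.01,0],[0,0.01,0],[0,0.01,0],[0,0.006,0],[0,0,0]],"twist":[[0.004,0.01,-0.002],[0,0,0],[0,0,0],[0,0,0],[0,0,0],[0,0,0],[0,0,0],[0,0,0]],"hand":[1,1,1,1,1,1,1,1]}' 60
python3 plan.py 0.4797 0.1391 0.1085 -0.188 1
cat > ov.py <<'E'
import sys
from h import *
np.set_printoptions(precision=4,suppress=True)
w=cap("wrist");s=arm.read_state();R=rot(s)
zf=.0445
x0,y0,wd,hg=240,190,160,110;f=5
i=w["image"][y0:y0+hg,x0:x0+wd,::-1].copy()
i=cv2.resize(i,None,fx=f,fy=f,interpolation=cv2.INTER_CUBIC)
def dot(X,c,r=2):
    p=proj(w,X);cv2.circle(i,tuple(((p-[x0,y0]+.5)*f).astype(int)),r,c,-1)
for a in np.linspace(0,2*np.pi,60): dot([.4776+.021*np.cos(a),.1415+.021*np.sin(a),.06],(0,0,255))
for dx in(-.007,.007):
  for dz in(-.015,.015): dot(R.apply([dx-.002,zf-.016,dz-.0025])+s["position"],(0,255,0),3)
cv2.imwrite(sys.argv[1],i);print(s["position"],s["wrist_force"])
E
python3 ov.py pics/o.png
```

```text
time: 14.15
position: [0.4803, 0.1351, 0.1112]
eef_rot: [-0.447, 0.448, -0.547, 0.548]
wrist_force: [0.1, 0.4, -0.7]
gripper_width: 0.0113
pos [0.4803 0.1351 0.1112] yaw -0.19914284001487345 F [ 0.1305  0.4456 -0.6548] w 0.011313405521148956 t 14.15 ry/row -0.011142840014873645 tilt [ 0.0021 -1.      0.0003]
0 [-0.0038  0.0027 -0.0014]
[0.4805 0.1351 0.1116] [ 0.3335  0.1847 -1.7345]
```

View pics/o.png

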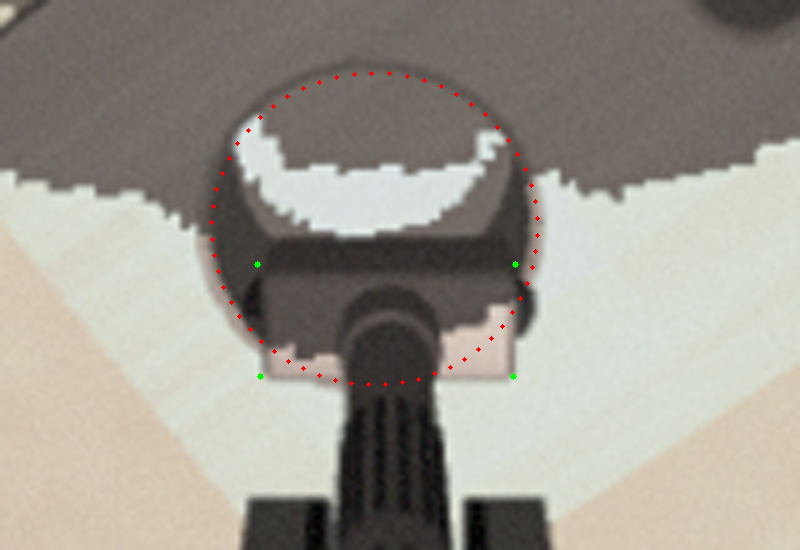

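```bash
python3 -m handwheel '{"offset":[[-0.002,0,-0.0008],[-0.0018,0,-0.0006],[0,0,0],[0,0.003,0],[0,0.003,0],[0,0.003,0],[0,0,0],[0,0,0]],"twist":[[0,-0.009,0.002],[0,0,0],[0,0,0],[0,0,0],[0,0,0],[0,0,0],[0,0,0],[0,0,0]],"hand":[1,1,1,1,1,1,1,1]}' 60
python3 plan.py 0.4797 0.1391 0.0625 -0.188 1
python3 ov.py pics/p.png
```

```text
time: 15.0
position: [0.4808, 0.1401, 0.103]
eef_rot: [-0.452, 0.45, -0.545, 0.545]
wrist_force: [-0.2, 0.4, -1.8]
gripper_width: 0.0111
pos [0.4808 0.1401 0.103 ] yaw -0.18881590271852913 F [-0.2414  0.3677 -1.8051] w 0.011077289257960731 t 15.0 ry/row -0.000815902718529049 tilt [-0.002  -1.      0.0023]
0 [ 0.0012  0.0405 -0.0009]
[0.4807 0.1401 0.103 ] [-0.1669 -0.3143 -1.7173]
```

View pics/p.png

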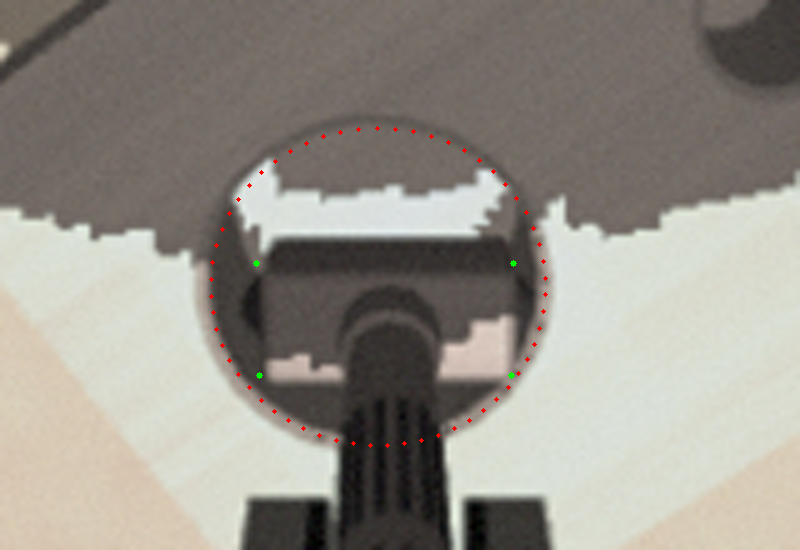

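```bash
python3 -m handwheel '{"offset":[[0.001,0,-0.0014],[0,0.003,0],[0,0.006,0],[0,0.007,0],[0,0.006,0],[0,0.004,0],[0,0,0],[0,0,0]],"twist":[[-0.002,0,-0.002],[0,0,0],[0,0,0],[0,0,0],[0,0,0],[0,0,0],[0,0,0],[0,0,0]],"hand":[1,1,1,1,1,1,1,1]}' 60
python3 plan.py 0.4797 0.1391 0.0625 -0.188 1
python3 ov.py pics/q.png
```

```text
time: 15.85
position: [0.4788, 0.1391, 0.0741]
eef_rot: [-0.45, 0.451, -0.545, 0.545]
wrist_force: [-0.0, 0.2, -1.4]
gripper_width: 0.011
pos [0.4788 0.1391 0.0741] yaw -0.18899534912381716 F [-0.042   0.2037 -1.3936] w 0.011027796132460233 t 15.85 ry/row -0.0009953491238170464 tilt [ 0.0009 -1.     -0.0004]
0 [-0.0002  0.0116  0.0009]
[0.4787 0.1391 0.0742] [ 0.7762  0.2609 -2.1162]
```

View pics/q.png

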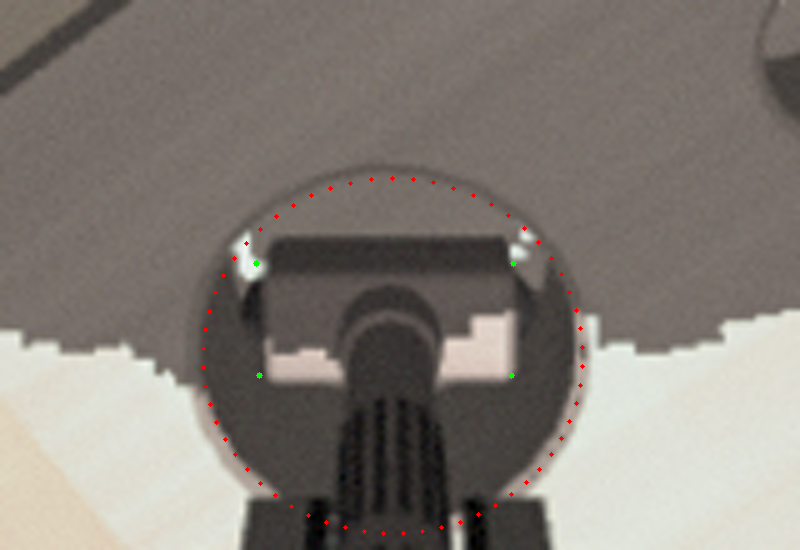

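```bash
python3 -m handwheel '{"offset":[[0,0.002,0],[0,0.003,0],[0,0.003,0],[0,0.001,0],[0,0,0],[0,0.001,0],[0,0.001,0],[0,0.001,0]],"twist":[[0,0,-0.001],[0,0,0],[0,0,0],[0,0,0],[0,0,0],[0,0,0],[0,0,0],[0,0,0]],"hand":[1,1,1,1,1,1,1,1]}' 60
python3 plan.py 0.4797 0.1391 0.0625 -0.188 1
```

```text
time: 16.7
position: [0.4796, 0.1395, 0.0621]
eef_rot: [-0.451, 0.451, -0.544, 0.545]
wrist_force: [-3.0, 0.1, 15.3]
gripper_width: 0.0112
pos [0.4796 0.1395 0.0621] yaw -0.1886775257519185 F [-2.9556  0.0817 15.3185] w 0.011238626992340016 t 16.7 ry/row -0.0006775257519184841 tilt [ 0.0006 -1.      0.0009]
0 [ 0.0004 -0.0004  0.0002]
```

```bash
python3 -m handwheel '{"offset":[[0,0,0],[0,0.0004,0],[0,0.0004,0],[0,0.0004,0],[0,0.0004,0],[0,0.0004,0],[0,0.0004,0],[0,0.0004,0]],"twist":[[0,0,0],[0,0,0],[0,0,0],[0,0,0],[0,0,0],[0,0,0],[0,0,0],[0,0,0]],"hand":[1,1,1,1,1,1,1,1]}' 60
python3 plan.py 0.4797 0.1391 0.0625 -0.188 1;python3 plan.py 0.4797 0.1391 0.0625 -0.188 1|head -1
```

```text
time: 17.5
position: [0.48, 0.1399, 0.0623]
eef_rot: [0.452, -0.449, 0.546, -0.544]
wrist_force: [-2.5, -0.7, 8.3]
gripper_width: 0.0112
pos [0.48   0.1399 0.0623] yaw -0.18925988998272636 F [-2.4826 -0.6643  8.2728] w 0.01120298919120295 t 17.5 ry/row -0.0012598899827263033 tilt [-0.0034 -1.      0.0005]
0 [ 0.0008 -0.0002 -0.0002]
pos [0.48   0.1399 0.0623] yaw -0.18925988998272636 F [-2.4826 -0.6643  8.2728] w 0.01120298919120295 t 17.5 ry/row -0.0012598899827263033 tilt [-0.0034 -1.      0.0005]
```

```bash
python3 -m handwheel '{"offset":[[0,0.0003,-0.0005],[0,0.0003,0],[0,0.0003,0],[0,0.0003,0],[0,0.0003,0],[0,0.0003,0],[0,0.0003,0],[0,0.0003,0]],"twist":[[0,-0.14,-0.003],[0,-0.14,0],[0,-0.14,0],[0,-0.14,0],[0,-0.14,0],[0,-0.14,0],[0,-0.14,0],[0,0,0]],"hand":[1,1,1,1,1,1,1,1]}' 60
python3 plan.py 0.4797 0.1391 0.0625 -0.188 1; python3 ov.py pics/r.png
python3 - <<'E'
from h import *
w=cap("wrist");cv2.imwrite("pics/r_w.png",w["image"][:,:,::-1])
E
```

```text
time: 18.3
position: [0.4812, 0.1407, 0.0622]
eef_rot: [0.66, -0.658, 0.255, -0.257]
wrist_force: [-2.9, 0.0, 5.8]
gripper_width: 0.0113
pos [0.4812 0.1407 0.0622] yaw 0.8288005816294142 F [-2.8538  0.0267  5.8086] w 0.011268005555101252 t 18.3 ry/row 1.016800581629414 tilt [ 0.0014 -1.      0.0049]
0 [-0.     -0.0003 -0.0021]
[0.4812 0.1406 0.0622] [-1.516   0.0137  5.9964]
```

View pics/r.png

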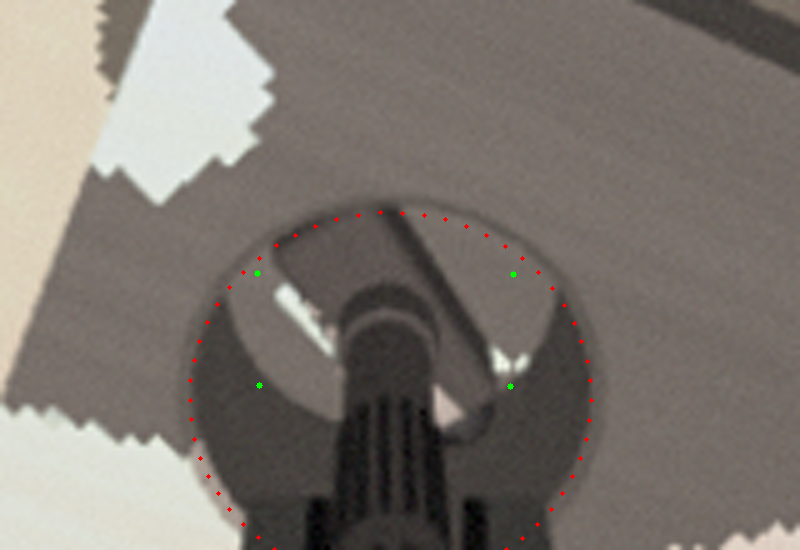

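View pics/r_w.png

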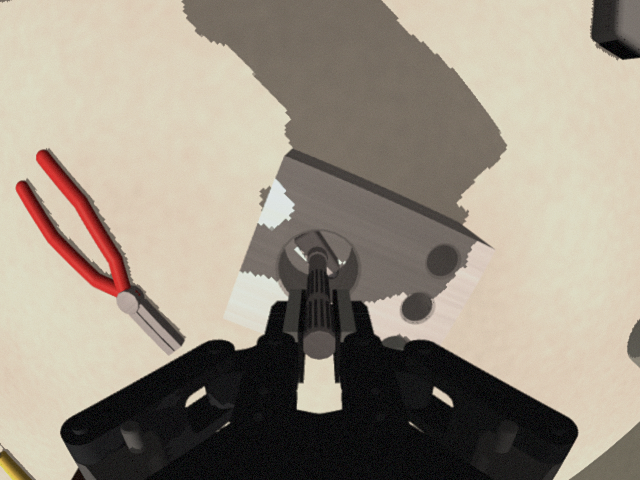

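```bash
python3 -m handwheel '{"offset":[[0,0,0],[0,-0.0002,0],[-0.0004,-0.0001,-0.0003],[-0.0004,-0.0001,-0.0003],[-0.0004,-0.0001,-0.0003],[0,0,0],[0,0,0],[0,0,0]],"twist":[[0,0,0],[0,0,0],[0,0,0],[0,0,0],[0,0,0],[0,0,0],[0,0,0],[0,0,0]],"hand":[1,1,1,1,1,1,1,1]}' 60
python3 plan.py 0.4797 0.1391 0.0625 0.829 1; python3 ov.py pics/s.png
```

```text
time: 19.2
position: [0.48, 0.141, 0.0623]
eef_rot: [0.658, -0.655, 0.261, -0.264]
wrist_force: [0.3, -0.0, -0.5]
gripper_width: 0.0111
pos [0.48   0.141  0.0623] yaw 0.8100997978133371 F [ 0.3058 -0.0417 -0.5175] w 0.011142921428149443 t 19.2 ry/row -0.018900202186662884 tilt [ 0.002  -1.      0.0051]
0 [ 0.0011 -0.0002 -0.0016]
[0.4799 0.141  0.0623] [-0.3335  0.3688 -0.9991]
```

View pics/s.png

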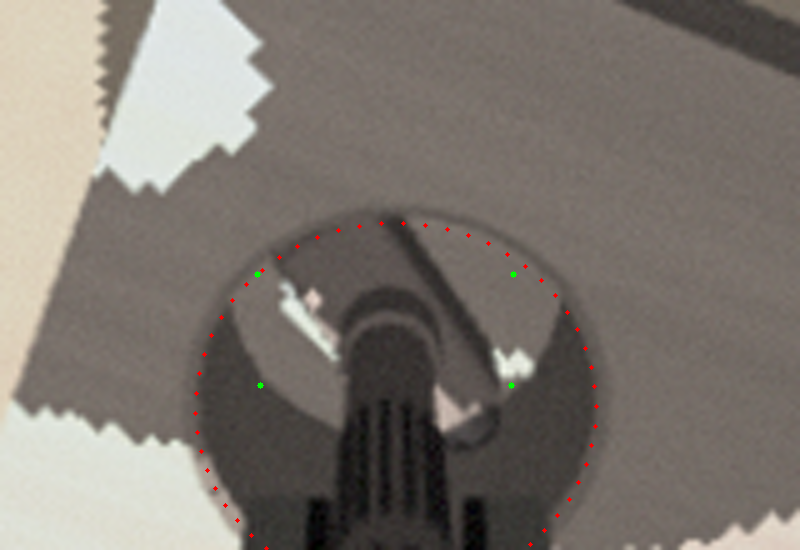

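```bash
python3 -m handwheel '{"offset":[[-0.0004,-0.0001,-0.0003],[-0.0004,0,-0.0003],[0,0,0],[0,0,0],[0,0,0],[0,0,0],[0,0,0],[0,0,0]],"twist":[[0,0,0],[0,0,0],[0,0,0],[0,0,0],[0,0,0],[0,0,0],[0,0,0],[0,0,0]],"hand":[1,1,1,1,1,1,1,1]}' 60
python3 - <<'E'
from h import *
np.set_printoptions(precision=4,suppress=True)
for k in range(4):
    s=arm.read_state();print(s["position"],s["wrist_force"],s["ft_torque"])
    w=cap("wrist")
cv2.imwrite("pics/t.png",cv2.resize(w["image"][210:310,250:390,::-1],None,fx=5.7,fy=5.7,interpolation=cv2.INTER_CUBIC))
E
```

```text
time: 20.05
position: [0.4795, 0.141, 0.0625]
eef_rot: [0.658, -0.655, 0.261, -0.264]
wrist_force: [0.4, -0.5, -0.3]
gripper_width: 0.011
[0.4795 0.141  0.0625] [ 0.3604 -0.507  -0.2721] [ 0.0521 -0.228  -0.0261]
[0.4795 0.141  0.0625] [ 1.5229 -0.1637 -2.4517] [ 0.0393 -0.1883  0.0658]
[0.4795 0.1411 0.0625] [ 0.6926  0.018  -1.1158] [ 0.0589 -0.1875  0.0463]
[0.4795 0.1411 0.0625] [ 0.5413 -0.1501 -1.0074] [ 0.0869 -0.2166  0.0005]
```

View pics/t.png

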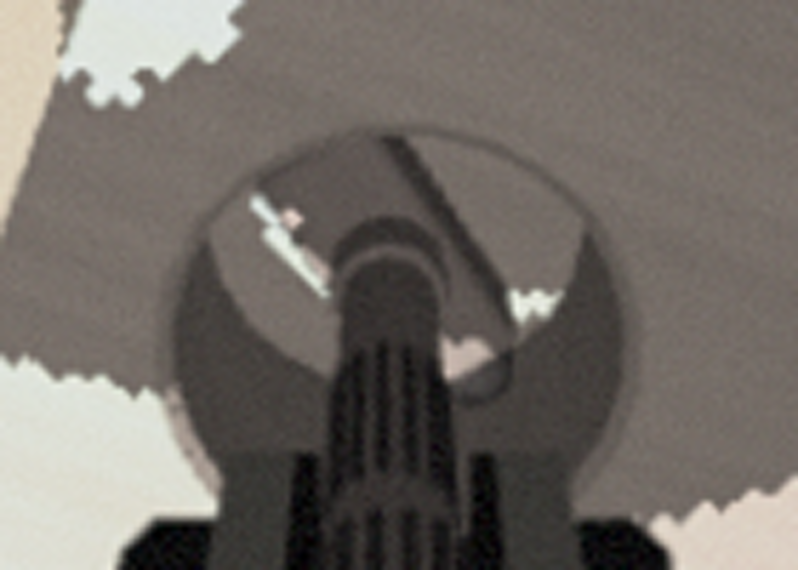

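```bash
cat > ov2.py <<'E'
import sys
from h import *
np.set_printoptions(precision=4,suppress=True)
F=[];T=[]
for k in range(3):
    s=arm.read_state();F.append(s["wrist_force"]);T.append(s["ft_torque"]);w=cap("wrist")
print(s["position"],"F",np.mean(F,0),"T",np.mean(T,0))
x0,y0,wd,hg=260,210,120,100;f=6.6
i=cv2.resize(w["image"][y0:y0+hg,x0:x0+wd,::-1],None,fx=f,fy=f,interpolation=cv2.INTER_CUBIC)
cx,cy,off=[float(v) for v in sys.argv[2:5]]
yaw=float(sys.argv[5]) if len(sys.argv)>5 else -.188
def dot(X,c,r=1):
    p=proj(w,X);cv2.circle(i,tuple(((p-[x0,y0]+.5)*f).astype(int)),r,c,-1)
for z,c in((.06,(0,0,255)),(.018,(255,0,0))):
  for a in np.linspace(0,2*np.pi,90): dot([cx+.021*np.cos(a),cy+.021*np.sin(a),z],c)
u=np.array([np.cos(yaw),np.sin(yaw)]);v=np.array([-u[1],u[0]])
g=np.array([cx,cy])+off*u
for q in np.linspace(-.0045,.0045,9):  # plunger tip horizontal & vertical discs at +-
  for sg in(-1,1):
    e=.021-abs(off); P=g+sg*u*e
    # hemispherical-ish outline
    r=.0045; 
    dd=np.sqrt(max(r*r-q*q,0))
    dot(np.r_[g+sg*u*(e-r+dd)+v*q,.026],(0,255,255))
for sx in(-.015,.015):
  for sy in np.linspace(-.007,.007,8): dot(np.r_[g+u*sx+v*sy,.034],(0,255,0))
cv2.imwrite(sys.argv[1],i)
E
python3 ov2.py pics/u.png .4776 .1415 0
```

```text
[0.4795 0.1411 0.0625] F [ 0.8438 -0.0137 -0.8838] T [ 0.0595 -0.2265  0.0043]
```

View pics/u.png

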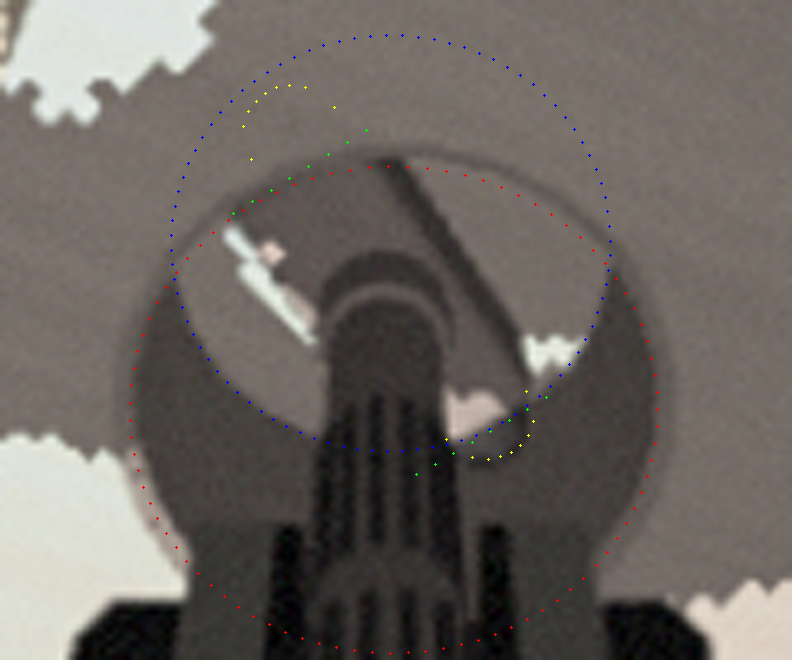

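```bash
python3 -m handwheel '{"offset":[[0,0,0],[0,0,0],[0,0,0],[0,0,0],[0,0,0],[0,0,0],[0,0,0],[-0.0007,0,-0.0004]],"twist":[[0,0,0],[0,0,0],[0,0,0],[0,0,0],[0,0,0],[0,0,0],[0,0,0],[0,0,0]],"hand":[1,1,1,1,1,1,1,1]}' 60
python3 ov2.py pics/v.png .4776 .1415 -0.001;python3 ov2.py pics/v.png .4776 .1415 -0.001
```

```text
time: 21.2
position: [0.479, 0.1413, 0.0626]
eef_rot: [0.658, -0.655, 0.261, -0.264]
wrist_force: [1.5, -0.3, -0.8]
gripper_width: 0.0115
[0.4789 0.1413 0.0626] F [ 1.0338 -0.1461 -0.9418] T [ 0.038  -0.4495 -0.0132]
[0.4789 0.1413 0.0626] F [ 1.3815  0.6211 -0.6605] T [ 0.0548 -0.482  -0.0192]
```

View pics/v.png

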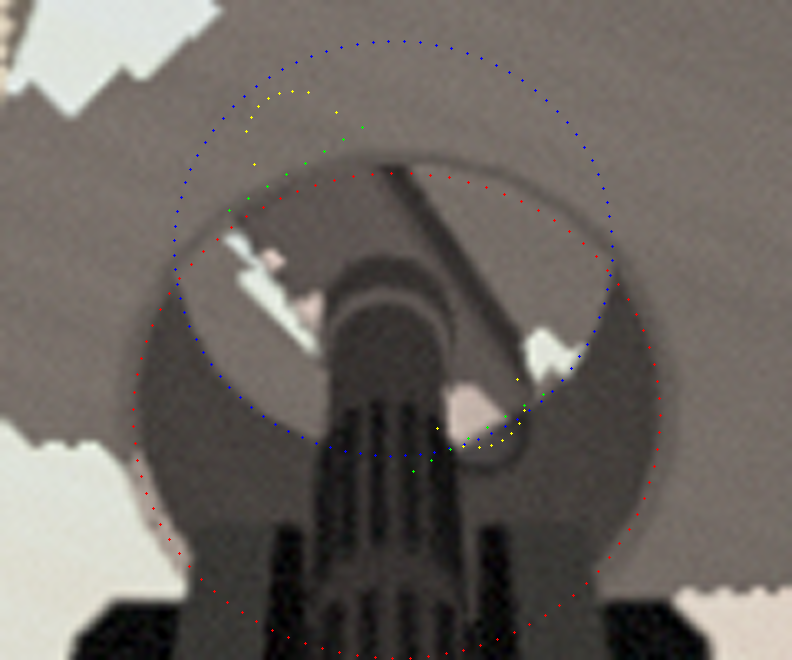

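```bash
python3 -m handwheel '{"offset":[[0,0,0],[0,0.0003,0],[0,0.0003,0],[0,0.0003,0],[0,0.0003,0],[0,0.0003,0],[0,0.0002,0],[0,0.0002,0]],"twist":[[0,0,0],[0,0,0],[0,0.07,0],[0,0.07,0],[0,0.07,0],[0,0.07,0],[0,0,0],[0,0,0]],"hand":[1,1,1,1,1,1,1,1]}' 60
python3 plan.py 0.4797 0.1391 0.0625 -0.2 1;python3 ov2.py pics/w.png .4776 .1415 0
```

```text
time: 22.3
position: [0.4794, 0.1406, 0.0622]
eef_rot: [0.614, -0.609, 0.354, -0.357]
wrist_force: [-0.7, -0.6, 4.4]
gripper_width: 0.0111
pos [0.4794 0.1406 0.0622] yaw 0.5180718830002675 F [-0.7184 -0.6041  4.3515] w 0.011117226099302185 t 22.3 ry/row 0.7180718830002677 tilt [ 0.0007 -1.      0.0077]
0 [ 0.0015 -0.0003 -0.0005]
[0.4795 0.1406 0.0622] F [-0.2353 -0.3268  4.7206] T [-0.1698 -0.0504  0.0184]
```

View pics/w.png

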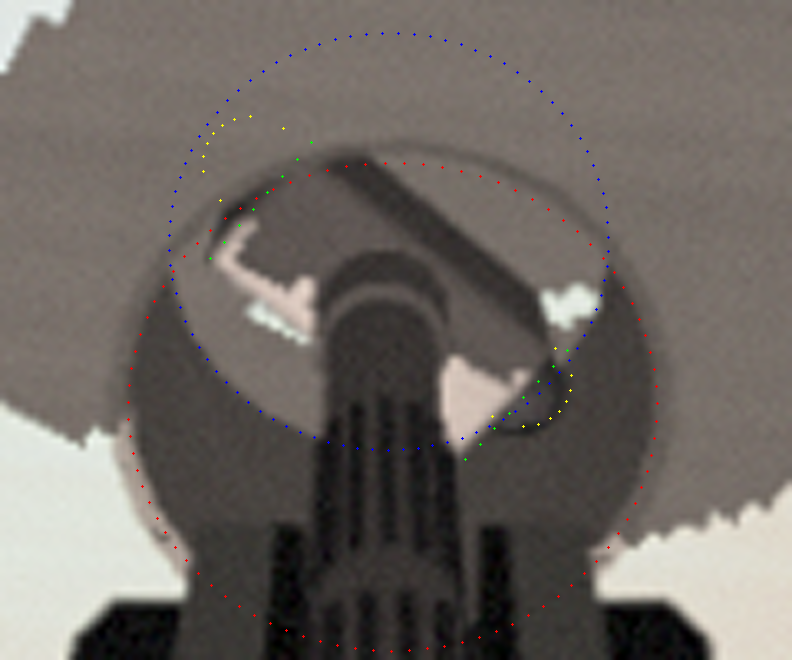

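```bash
python3 - <<'E'
from h import *
ims=[]
for k in range(4):
    w=cap("wrist");ims.append(w["image"].astype(float))
m=np.mean(ims,0)[225:290,290:370,::-1]
m=np.clip((m-20)*2.2,0,255).astype(np.uint8)
f=9;i=cv2.resize(m,None,fx=f,fy=f,interpolation=cv2.INTER_CUBIC)
cv2.imwrite("pics/w1.png",i.copy())
def circ(z,c,r=.021,n=200):
    for a in np.linspace(0,2*np.pi,n):
        p=proj(w,[.4776+r*np.cos(a),.1415+r*np.sin(a),z]);cv2.circle(i,tuple(((p-[290,225]+.5)*f).astype(int)),1,c,-1)
circ(.026,(0,255,255));circ(.018,(255,0,0))
cv2.imwrite("pics/w2.png",i)
E
```

```text
(no output)
```

View pics/w1.png

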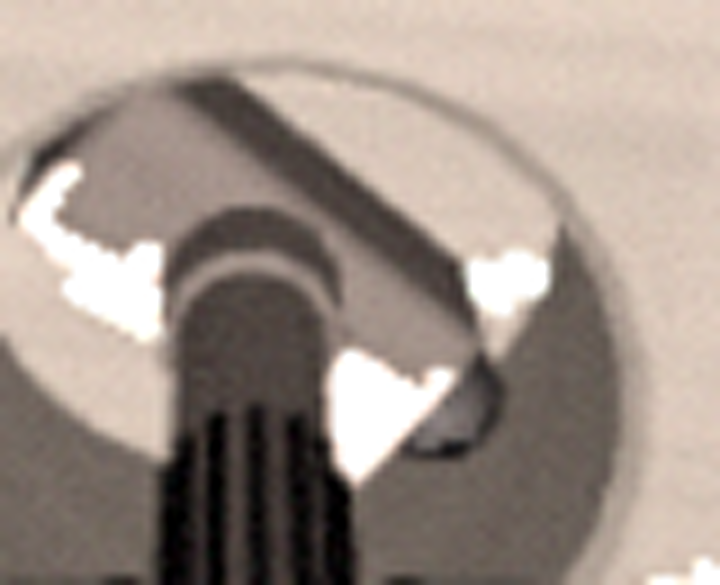

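View pics/w2.png

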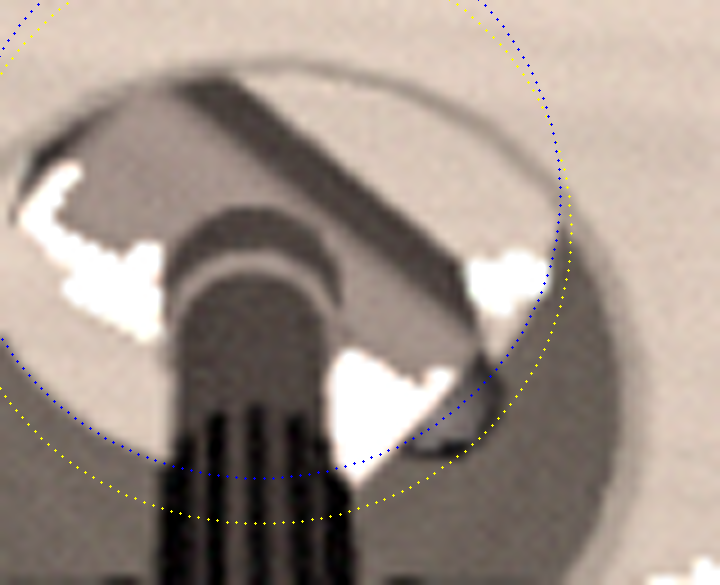

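```bash
python3 -m handwheel '{"offset":[[0,0.0002,0],[0,0.0002,0],[0,0.0002,0],[0,0.0002,0],[0,0.0002,0],[0,0.0002,0],[0,0.0002,0],[0,0.0002,0]],"twist":[[0,0.06,0],[0,0.06,0],[0,0.08,0],[0,0.08,0],[0,0.08,0],[0,0.08,0],[0,0.08,0],[0,0.08,0]],"hand":[1,1,1,1,1,1,1,1]}' 60
python3 plan.py 0.4797 0.1391 0.0625 -0.2 1;python3 ov2.py pics/x.png .4776 .1415 0
```

```text
time: 23.45
position: [0.4788, 0.14, 0.0622]
eef_rot: [0.477, -0.472, 0.524, -0.524]
wrist_force: [-1.1, -0.1, 8.1]
gripper_width: 0.0109
pos [0.4788 0.14   0.0622] yaw -0.09961719272622126 F [-1.1133 -0.0893  8.0799] w 0.010854145597141918 t 23.45 ry/row 0.10038280727377868 tilt [-0.0062 -1.      0.0048]
0 [ 0.0008 -0.0003  0.001 ]
[0.4789 0.14   0.0622] F [-0.6861 -0.5649  8.6756] T [-0.2884  0.2048  0.0319]
```

View pics/x.png

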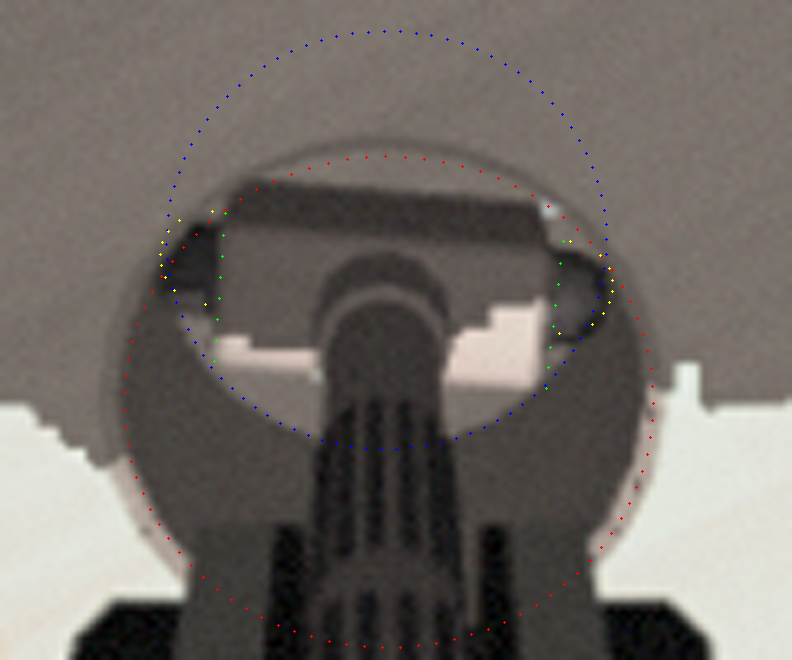

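```bash
python3 -m handwheel '{"offset":[[0,0.0001,0],[0,0.0001,0],[0,0.0001,0],[0,0.0001,0],[0,0,0],[0,0,0],[0,0,0],[0,-0.0002,0]],"twist":[[0,0.04,0],[0,0.04,0],[0,0.04,0],[0,0,0],[0,0,0],[0,0,0],[0,0,0],[0,0,0]],"hand":[1,1,1,1,1,1,1,1]}' 60
python3 plan.py 0.4797 0.1391 0.0625 -0.2 1;python3 ov2.py pics/y.png .4776 .1415 0
```

```text
time: 24.4
position: [0.4783, 0.1396, 0.0623]
eef_rot: [0.445, -0.44, 0.552, -0.551]
wrist_force: [0.4, -0.5, 0.3]
gripper_width: 0.0112
pos [0.4783 0.1396 0.0623] yaw -0.2178891672770267 F [ 0.4225 -0.5325  0.3382] w 0.011187015648984645 t 24.4 ry/row -0.01788916727702672 tilt [-0.0068 -1.      0.0029]
0 [ 0.0002 -0.0002  0.0014]
[0.4783 0.1396 0.0623] F [ 0.4511 -0.6345  0.2359] T [-0.1954 -0.265   0.003 ]
```

View pics/y.png

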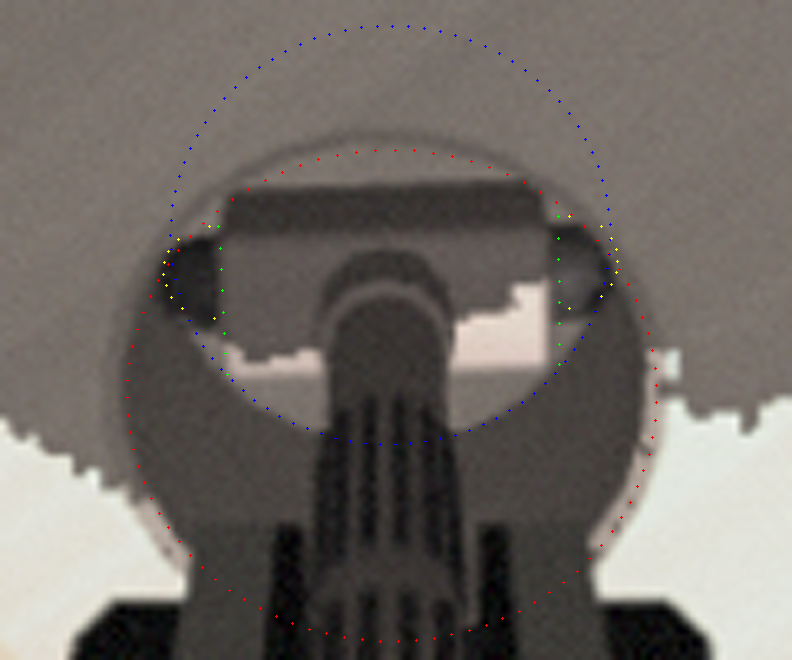

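```bash
python3 -m handwheel '{"offset":[[0,-0.002,0],[0,-0.004,0],[0,-0.006,0],[0,-0.008,0],[0,-0.01,0],[0,-0.012,0],[0,-0.012,0],[0,-0.012,0]],"twist":[[0,0,0],[0,0,0],[0,0,0],[0,0,0],[0,0,0],[0,0,0],[0,0,0],[0,0,0]],"hand":[1,1,1,1,1,1,1,1]}' 60
python3 plan.py 0.4797 0.1391 0.165 -0.2 1;python3 ov.py pics/z.png
```

```text
time: 25.35
position: [0.4762, 0.1389, 0.1324]
eef_rot: [0.444, -0.441, 0.553, -0.55]
wrist_force: [0.6, 1.1, -1.3]
gripper_width: 0.0113
pos [0.4762 0.1389 0.1324] yaw -0.21801605877203692 F [ 0.5943  1.0949 -1.3443] w 0.011278175601526644 t 25.35 ry/row -0.018016058772036825 tilt [-0.0046 -1.     -0.0004]
0 [-0.001  -0.0326  0.0034]
[0.4774 0.139  0.1342] [ 1.7562 -0.8674 -0.7102]
```

View pics/z.png

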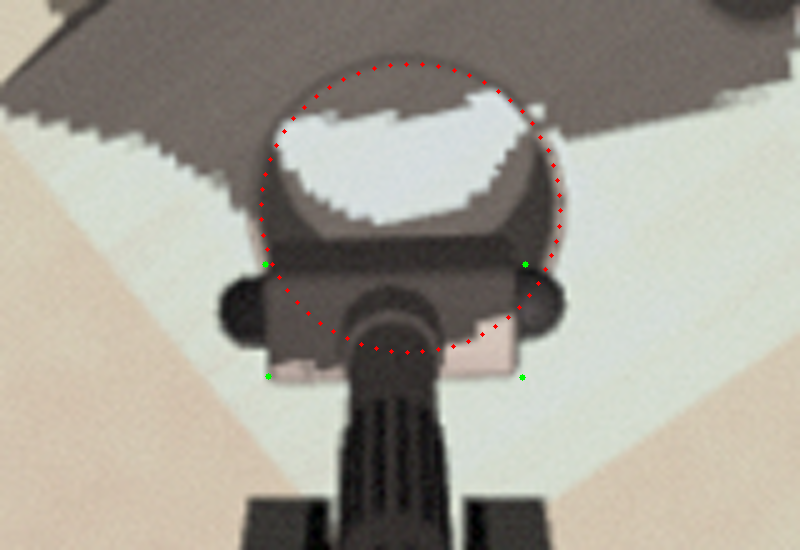

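```bash
python3 -m handwheel '{"offset":[[0,-0.014,0],[0.002,-0.014,0.001],[0.015,-0.004,0.006],[0.03,0,0.012],[0.03,0,0.012],[0.03,0,0.012],[0.03,0,0.012],[0.03,0,0.012]],"twist":[[0,0,-0.004],[0,0,0],[0,0,0],[0,0,0],[0,0,0],[0,0,0],[0,0,0],[0,0,0]],"hand":[1,1,1,1,1,1,1,1]}' 60
python3 plan.py 0.5435 -0.2495 0.165 -0.21 7
```

```text
time: 26.2
position: [0.5063, -0.0431, 0.1682]
eef_rot: [0.447, -0.444, 0.55, -0.548]
wrist_force: [1.4, -0.7, -1.4]
gripper_width: 0.0111
pos [ 0.5063 -0.0431  0.1682] yaw -0.20798618466480306 F [ 1.3982 -0.6524 -1.3759] w 0.011114192552223574 t 26.2 ry/row 0.00028768790502813654 tilt [-0.0053 -1.      0.001 ]
0 [0.0278 0.0005 0.0113]
1 [0.0277 0.0005 0.0113]
2 [0.0277 0.0005 0.0113]
3 [0.0277 0.0005 0.0113]
4 [0.0277 0.0005 0.0113]
5 [0.0277 0.0005 0.0113]
6 [0.0277 0.0005 0.0113]
```

```bash
python3 -m handwheel '{"offset":[[0.03,0,0.012],[0.03,0,0.012],[0.03,0,0.012],[0.028,0,0.012],[0.025,0,0.011],[0.02,0,0.008],[0.01,0,0.004],[0,0,0]],"twist":[[0,0,-0.004],[0,0,0],[0,0,0],[0,0,0],[0,0,0],[0,0,0],[0,0,0],[0,0,0]],"hand":[1,1,1,1,1,1,1,1]}' 60
sleep 0; python3 - <<'E'
from h import *
w=cap("wrist");w=cap("wrist");w=cap("wrist");cv2.imwrite("pics/aa.png",w["image"][:,:,::-1])
E
python3 plan.py 0.5435 -0.2495 0.12 -0.21 1
```

```text
time: 27.0
position: [0.5332, -0.2483, 0.1666]
eef_rot: [0.441, -0.443, 0.552, -0.552]
wrist_force: [0.0, -0.2, -1.6]
gripper_width: 0.0113
pos [ 0.5339 -0.245   0.1665] yaw -0.21632751453800642 F [-0.9816  0.8657 -1.4582] w 0.01123286387384321 t 27.15 ry/row -0.006327514538006618 tilt [ 0.0006 -1.     -0.0025]
0 [0.0023 0.0465 0.0103]
```

View pics/aa.png

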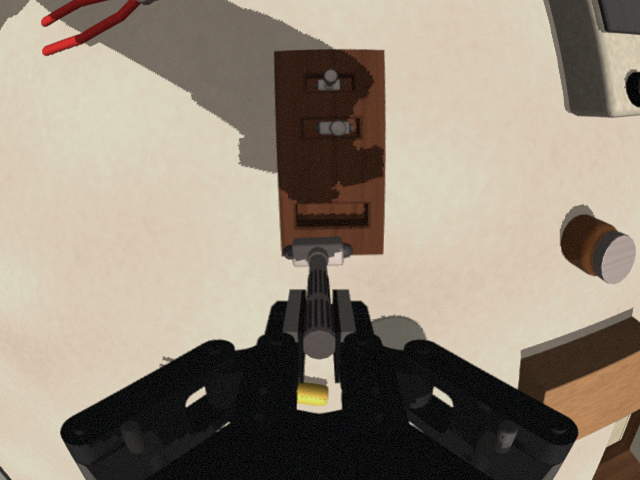

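```bash
python3 -m handwheel '{"offset":[[0.0012,0.005,0.005],[0.0011,0.01,0.0053],[0,0.012,0],[0,0.012,0],[0,0.012,0],[0,0.01,0],[0,0.005,0],[0,0,0]],"twist":[[0.0025,-0.004,0],[0,0,0],[0,0,0],[0,0,0],[0,0,0],[0,0,0],[0,0,0],[0,0,0]],"hand":[1,1,1,1,1,1,1,1]}' 60
cat > ov3.py <<'E'
import sys
from h import *
w=cap("wrist");w=cap("wrist");s=arm.read_state();R=rot(s)
x0,y0,wd,hg=230,150,180,130;f=4.4
i=cv2.resize(w["image"][y0:y0+hg,x0:x0+wd,::-1],None,fx=f,fy=f,interpolation=cv2.INTER_CUBIC)
def dot(X,c,r=2):
    p=proj(w,X);cv2.circle(i,tuple(((p-[x0,y0]+.5)*f).astype(int)),r,c,-1)
cx,cy,yaw=[float(v) for v in sys.argv[2:5]]
u=np.array([np.cos(yaw),np.sin(yaw)]);v=np.array([-u[1],u[0]])
for t in np.linspace(-1,1,21):
  for sg in(-1,1):
    dot(np.r_[np.array([cx,cy])+u*.031*t+v*.01*sg,.036],(0,0,255))
    dot(np.r_[np.array([cx,cy])+u*.031*sg+v*.01*t,.036],(0,0,255))
for dx in(-.007,.007):
  for dz in(-.015,.015): dot(R.apply([dx-.002,.0445-.016,dz-.0025])+s["position"],(0,255,0),3)
cv2.imwrite(sys.argv[1],i)
E
python3 plan.py 0.5435 -0.2495 0.0525 -0.21 1;python3 ov3.py pics/ab.png .5436 -.2473 -.188
```

```text
time: 27.95
position: [0.5443, -0.2438, 0.0926]
eef_rot: [0.446, -0.446, 0.55, -0.547]
wrist_force: [-0.9, 0.3, -2.3]
gripper_width: 0.0109
pos [ 0.5443 -0.2438  0.0926] yaw -0.20496046258556241 F [-0.8881  0.3283 -2.3322] w 0.010892572848383887 t 27.95 ry/row 0.005039537414437412 tilt [-0.0021 -1.     -0.0033]
0 [0.0057 0.0401 0.0004]
```

View pics/ab.png

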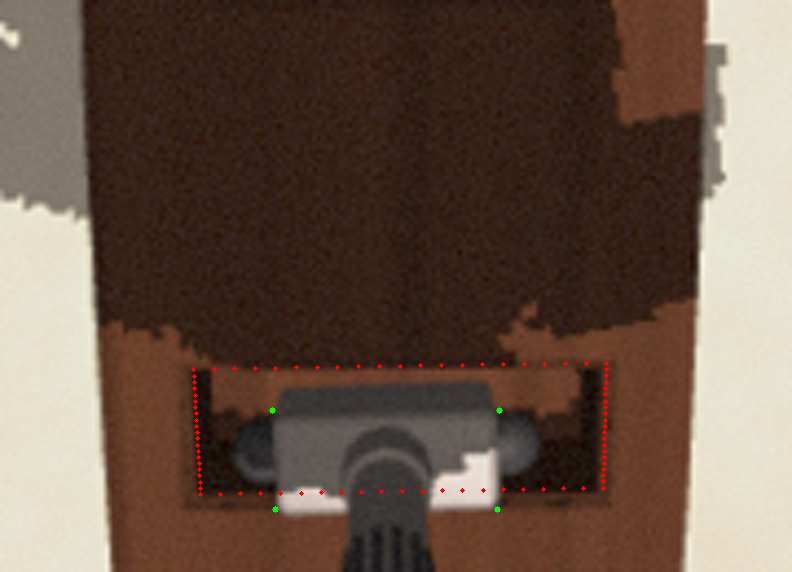

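```bash
python3 -m handwheel '{"offset":[[0.003,0,0.0007],[0.003,0,0.0005],[0,0,0],[0,0,0],[0,0.002,0],[0,0.002,0],[0,0,0],[0,0,0]],"twist":[[0.0033,-0.003,-0.002],[0,0,0],[0,0,0],[0,0,0],[0,0,0],[0,0,0],[0,0,0],[0,0,0]],"hand":[1,1,1,1,1,1,1,1]}' 60
python3 plan.py 0.5443 -0.2503 0.0525 -0.207 1;python3 ov3.py pics/ac.png .5436 -.2478 -.188
```

```text
time: 28.85
position: [0.546, -0.2517, 0.0912]
eef_rot: [-0.448, 0.446, -0.546, 0.549]
wrist_force: [0.1, -0.1, -1.2]
gripper_width: 0.0113
pos [ 0.546  -0.2517  0.0912] yaw -0.202058877826316 F [ 0.1135 -0.0583 -1.1765] w 0.011258283813161778 t 28.85 ry/row 0.004941122173684143 tilt [ 0.0005 -1.      0.0053]
0 [-0.001   0.0387 -0.0019]
```

View pics/ac.png

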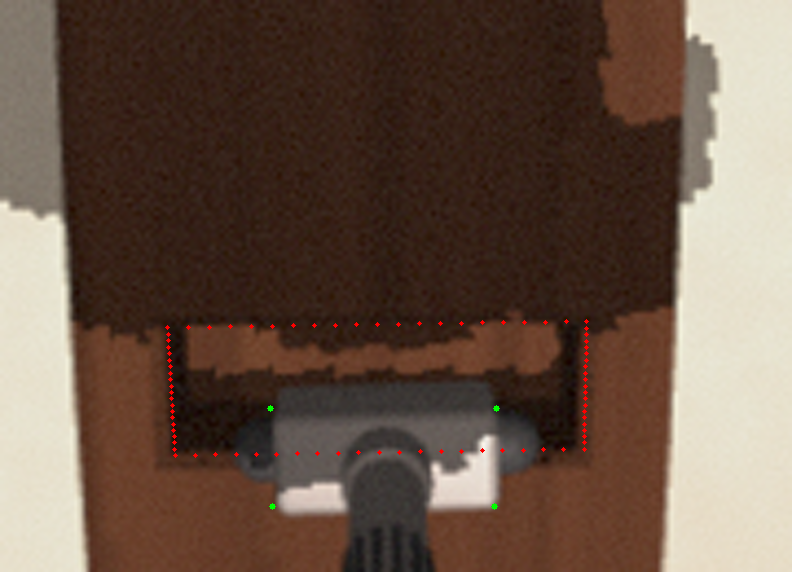

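```bash
python3 -m handwheel '{"offset":[[-0.0013,0,-0.001],[0,0.002,0],[0,0.004,0],[0,0.005,0],[0,0.005,0],[0,0.003,0],[0,0,0],[0,0,0]],"twist":[[-0.005,0.013,0],[0,0,0],[0,0,0],[0,0,0],[0,0,0],[0,0,0],[0,0,0],[0,0,0]],"hand":[1,1,1,1,1,1,1,1]}' 60
python3 plan.py 0.5443 -0.2503 0.0525 -0.207 1;python3 ov3.py pics/ad.png .5436 -.2478 -.188
```

```text
time: 29.75
position: [0.5449, -0.2499, 0.07]
eef_rot: [0.443, -0.444, 0.551, -0.551]
wrist_force: [-0.0, -0.4, -2.8]
gripper_width: 0.0111
pos [ 0.5449 -0.2499  0.07  ] yaw -0.21605631734370487 F [-0.0162 -0.3557 -2.7847] w 0.01113088962437987 t 29.75 ry/row -0.009056317343704823 tilt [ 0.0005 -1.     -0.001 ]
0 [ 0.0006  0.0175 -0.0005]
```

View pics/ad.png

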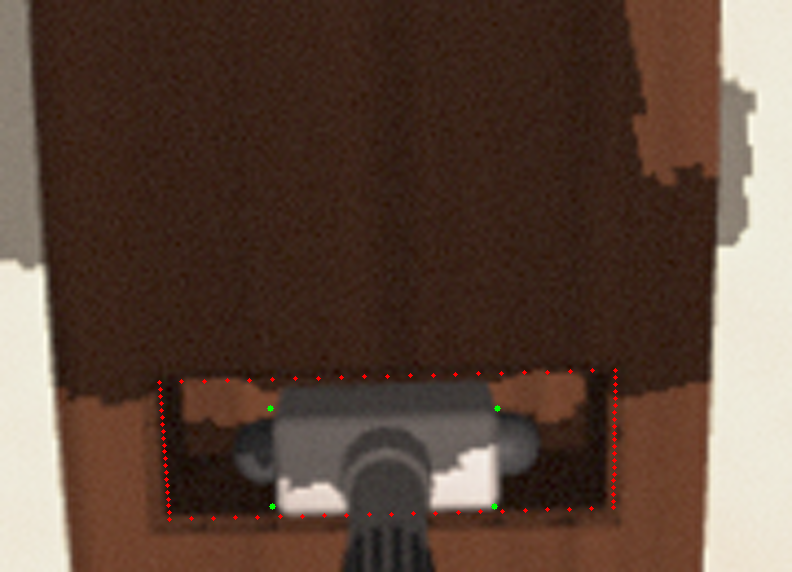

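```bash
python3 -m handwheel '{"offset":[[0.0004,0.003,0],[0,0.005,0],[0,0.005,0],[0,0.002,0],[0,0,0],[0,0.0006,0],[0,0.0006,0],[0,0.0004,0]],"twist":[[0,0,0],[0,0,0],[0,0,0],[0,0,0],[0,0,0],[0,0,0],[0,0,0],[0,0,0]],"hand":[1,1,1,1,1,1,1,1]}' 60
python3 plan.py 0.5443 -0.2503 0.0525 -0.207 1;python3 ov3.py pics/ae.png .5436 -.2478 -.188
```

```text
time: 30.65
position: [0.5452, -0.2504, 0.0524]
eef_rot: [-0.443, 0.443, -0.551, 0.551]
wrist_force: [-0.8, -0.8, 0.8]
gripper_width: 0.0112
pos [ 0.5452 -0.2504  0.0524] yaw -0.21593289442277608 F [-0.7726 -0.7517  0.8236] w 0.01120636898536634 t 30.65 ry/row -0.008932894422776005 tilt [ 0.0006 -1.     -0.0001]
0 [ 0.0001 -0.0001 -0.0009]
```

View pics/ae.png

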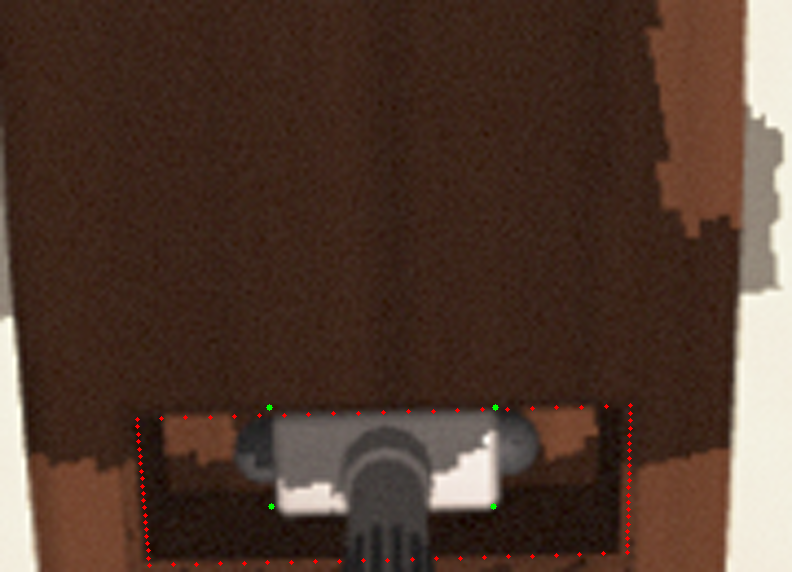

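```bash
python3 -m handwheel '{"offset":[[0,0,0],[0,0,0],[0,0,0],[0,0,0],[0,0,0],[0,0,0],[0,0,0],[0,0,0]],"twist":[[0,0,0],[0,0,0],[0,0,0],[0,0,0],[0,0,0],[0,0,0],[0,0,0],[0,0,0]],"hand":[1,0.5,0.3,0.1,-0.1,-0.2,-0.2,-0.2]}' 60
python3 - <<'E'
from h import *
w=cap("wrist");cv2.imwrite("pics/af.png",w["image"][:,:,::-1]);s=arm.read_state();print(s["position"],s["wrist_force"],s["gripper_width"])
E
```

```text
time: 31.55
position: [0.5459, -0.2508, 0.0532]
eef_rot: [-0.443, 0.443, -0.55, 0.552]
wrist_force: [-0.7, 0.5, 0.4]
gripper_width: 0.0509
[ 0.54587923 -0.25080269  0.05322443] [-0.40689194  0.58196121 -0.31722575] 0.05130645793024694
```

View pics/af.png

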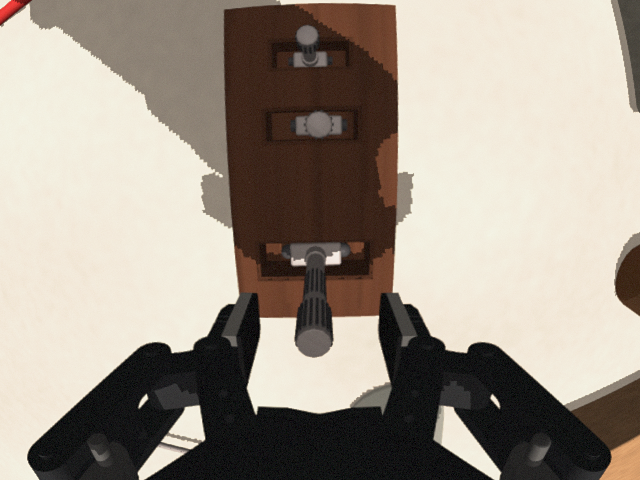

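```bash
python3 -m handwheel '{"offset":[[0,-0.008,-0.001],[0,-0.012,0],[0,-0.018,0],[0,-0.02,0],[0,-0.02,0],[0,-0.02,0],[0,-0.015,0],[0,0,0]],"twist":[[0,0,0],[0,0,0],[0,0,0],[0,0,0],[0,0,0],[0,0,0],[0,0,0],[0,0,0]],"hand":[-0.2,-0.2,-0.2,-0.2,-0.2,-0.2,-0.2,-0.2]}' 60
python3 -m handwheel '{"offset":[[0.005,0,0],[0.01,-0.01,0],[0.01,-0.01,0],[0.005,0,0],[0,0,0],[0,0,0],[0,0,0],[0,0,0]],"twist":[[0,0,0],[0,0,0],[0,0,0],[0,0,0],[0,0,0],[0,0,0],[0,0,0],[0,0,0]],"hand":[-0.2,-0.2,-0.2,-0.2,-0.2,-0.2,-0.2,-0.2]}' 60
python3 - <<'E'
from h import *
w=cap("wrist");cv2.imwrite("pics/ag.png",cv2.resize(w["image"][0:300,180:480,::-1],(600,600),interpolation=cv2.INTER_CUBIC));s=arm.read_state();print(s["position"],s["wrist_force"])
d=cap("scene");cv2.imwrite("pics/ag_s.png",cv2.resize(d["image"][190:340,160:430,::-1],None,fx=2.9,fy=2.9,interpolation=cv2.INTER_CUBIC))
E
```

```text
time: 32.4
position: [0.5444, -0.2517, 0.1771]
eef_rot: [-0.443, 0.442, -0.55, 0.553]
wrist_force: [-0.6, 0.2, 0.2]
gripper_width: 0.0514
time: 33.2
position: [0.5355, -0.2841, 0.1974]
eef_rot: [-0.442, 0.442, -0.551, 0.553]
wrist_force: [-0.5, -0.3, -0.2]
gripper_width: 0.0513
[ 0.53553821 -0.28400698  0.19738995] [-0.95048854  0.08458293  0.36824454]
```

View pics/ag.png

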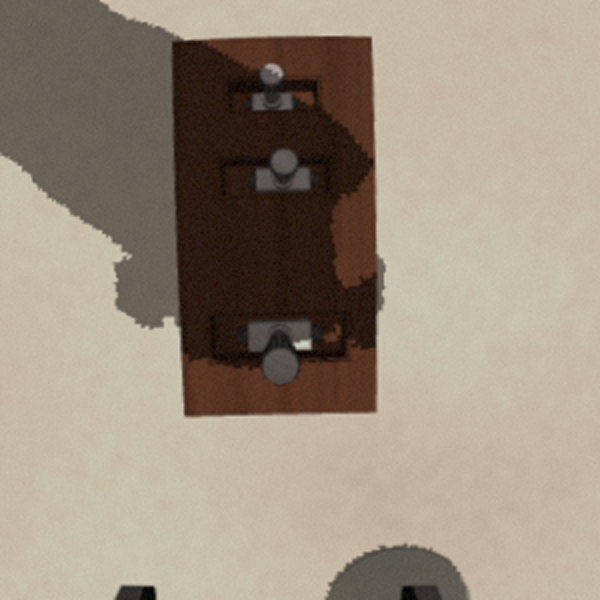

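View pics/ag_s.png

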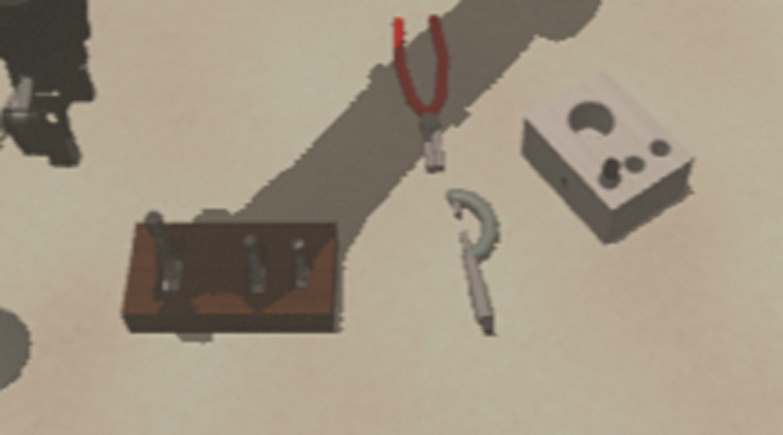

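```bash
python3 -c "
from station import arm
print(arm.job_done())"
```

```text
the job is handed in; nothing more can be done
None
```

I took the bore of the largest well with the tallest gauge, stood the gauge back in its slot and handed the job in at about 33 s of the 67 s.

**What I did**
- I lowered the closed gauge to the well floor and slackened the lock by about 1.0 rad, pressing with 6 to 8 N. The first touch on the floor briefly read 15 N.
- I eased the load and centred the gauge until sideways force was near zero. I then turned the lock back to tight, about 0.02 rad past its starting angle, while the gauge was still down in the well.
- I drew it out and set it down in its slot with a few newtons of load. I opened the fingers and moved clear.

**What the last checks showed**
- **In the well:** the wrist picture showed both plunger tips on the wall before I drew the gauge out.
- **Bore setting:** scaled from the pictures, the tips were about 41 to 42 mm apart after locking, against 42 mm expected. A rougher reading from the last picture, where the tips are dark against shadow, gave about 40 mm. I put that down to poor contrast.
- **Placing:** the gauge stands upright in its slot and the robot is clear of it. The vial, pliers, micrometer and the two smaller gauges look unmoved in the closing picture; I did not check the thermometer, flask and screwdriver in it.

**What disagreed**
- **Missed first grasp:** the fingers closed just above the knob because their real ends sat about 30 mm behind the reported TCP. I lowered the gripper and took the knob cleanly; nothing was disturbed.
- **Centring:** while centring, the visible edge of the gauge head suggested it was 0.4 to 1 mm off along its length. The plunger tips and the forces said it was centred, and I went by those.

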